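# Lock up a lino block on the press bed

## Task

Build up the lino block for printing: lay all the packing boards that are out in one stack in the fenced corner of the press bed, put the lino block on top, face up, and tap the stack against the far fence until its edges are flush. Then fit the T-key fully home on the square shaft, turn it clockwise until the lock-up bar has clamped the stack tight against the end fence, lift the key off and stand it upright on the narrow tool ledge. Leave the other things on the bench where they are.

Things in the scene. Friction and masses are not known exactly. Their poses are not given: they have to be found in the camera images.
- bed: fixed dark steel lock-up bed of a small proofing press: plate 170 (x) x 240 (y) x 15 mm, origin at the centre of its underside, +x away from the robot. On it stand a far fence (see point corner), an end fence, opposite that the sliding lock-up bar, and behind the bar a grey housing 64 x 40 mm, top 55 mm above the table, centred at x 20, y -95 mm, with the square shaft. Its near (-x) side is open
- corner (a point): corner of both fences at plate level (bed x 48, y 95, z 15 mm), axes as bed. Fences are 40 mm high. Far fence: face at x = 0 here, two stops, 20 mm thick, at y -28.5 to -1.5 and -108.5 to -81.5 mm, a 53 mm finger gap between. End fence: face at y = 0, 60 mm wide, 18 mm thick. A board square in the corner is centred at x -28, y -55 mm, its long side along y
- bar (a joint): travel in m of the lock-up bar (aluminium, 56 mm wide in x, 22 mm thick, top 44 mm above the plate) along the bed's +y. At 0 its face is at bed y = -30 mm, 15 mm clear of a stack that is against the end fence; it reaches that stack at 0.015. Only the spindle moves it
- spindle (a joint): angle in rad of the spindle with the square shaft, 0 to 1.6, growing clockwise seen from above; drives the bar in by 12.5 mm per rad (meets a stack in the corner at about 1.2 rad). Starts between 0 and 0.2, turns against about 0.3 N m of friction, stays where it is left
- shaft_foot (a point): centre of the foot of the square shaft, on top of the housing; z up, x and y square to the shaft's flats and turning with it. The upright shaft is 18 mm square, 24 mm tall, its tip slightly tapered over the last 3 mm
- key: loose steel T-key standing upright: 38 mm square socket, 40 mm tall, with a 20 mm square bore 28 mm deep, open below, flats along key x and y; 16 mm round stem; crossbar 120 mm long (along x), 16 x 16 mm, 62 to 78 mm above the underside. Origin: centre of the underside. Fully home, the underside rests on the housing; fits in any of four quarter turns, about 0.1 rad of play
- block: loose wood-mounted lino block, 110 x 56 x 16 mm, dark lino with a carved leaf on top; long axis = its y, short side (to grip across) = its x; origin at the centre of its underside. Twice as thick as a packing board
- ledge: fixed dark wooden tool ledge, a narrow plank 180 (x) x 46 (y) mm on two feet, its top 50 mm above the table; origin at the centre of its underside on the table
- board1: loose plain plywood packing board, 110 x 56 x 8 mm, long axis = its y, short side (to grip across) = its x; origin at the centre of its underside. Two to four boards are out, each lying flat by itself beside the bed
- board2: loose plain plywood packing board, 110 x 56 x 8 mm, long axis = its y, short side (to grip across) = its x; origin at the centre of its underside. Two to four boards are out, each lying flat by itself beside the bed
- board3: loose plain plywood packing board, 110 x 56 x 8 mm, long axis = its y, short side (to grip across) = its x; origin at the centre of its underside. Two to four boards are out, each lying flat by itself beside the bed
- board4: loose plain plywood packing board, 110 x 56 x 8 mm, long axis = its y, short side (to grip across) = its x; origin at the centre of its underside. Two to four boards are out, each lying flat by itself beside the bed
- brushpot: bystander: white pot of brushes, 84 mm across, brushes to 200 mm tall; leave it alone
- inktin: bystander: round ink tin, 68 mm across, 42 mm tall; leave it alone
- brayer: bystander: ink roller (brayer) lying down, 190 mm long, 40 mm tall; leave it alone
- bowl: bystander: small blue bowl, 110 mm across, 50 mm tall; leave it alone
- spatula: bystander: spatula, 200 mm long, lying flat; leave it alone
- claylump: bystander: grey puck of clay, 76 mm across, 35 mm tall; leave it alone
Mind the look-alikes: they are no part of the job. What is shaped like the board4 but pink is not meant. Of the things shaped like the ledge, the wooden one is meant.

How it is judged (in metres and radians):
On the way, in this order (a step that is already met when the one before it is completed fails the run):
1. all packing boards that are out lie stacked in the bed with the lino block on top, their edges flush against the far fence (the lock-up bar not yet turned in) (x of board1 in the frame of bed between 0.017 and 0.023 m and angle between the y axis of each of board1, board2, board3, board4, block and the y axis of bed, either way round below 0.05 rad and angle between each of board1, board2, board3, board4, block's own z axis and vertical below 0.05 rad and y of board1 in the frame of bed between 0.022 and 0.044 m and z of board1 in the frame of bed between 0.01 and 0.052 m and x of board2 in the frame of bed between 0.017 and 0.023 m and y of board2 in the frame of bed between 0.022 and 0.044 m and z of board2 in the frame of bed between 0.01 and 0.052 m and x of board3 in the frame of bed between 0.017 and 0.023 m and y of board3 in the frame of bed between 0.022 and 0.044 m and z of board3 in the frame of bed between 0.01 and 0.052 m and x of board4 in the frame of bed between 0.017 and 0.023 m and y of board4 in the frame of bed between 0.022 and 0.044 m and z of board4 in the frame of bed between 0.01 and 0.052 m and x of block in the frame of bed between 0.017 and 0.023 m and y of block in the frame of bed between 0.022 and 0.044 m and z of block in the frame of bed between 0.01 and 0.052 m and z of block in the frame of board1 above 0.005 m and z of block in the frame of board2 above 0.005 m and z of block in the frame of board3 above 0.005 m and z of block in the frame of board4 above 0.005 m and value of joint spindle below 0.5 rad), for 0.2 s.
2. the T-key is fully home on the square shaft, not yet turned far (horizontal distance between key and shaft_foot below 0.004 m and z of key in the frame of shaft_foot between -0.004 and 0.004 m and angle between key's own z axis and vertical below 0.06 rad and value of joint spindle below 0.8 rad), for 0.1 s.
3. with the key on the shaft, the bar is turned in tight against the stack, and the stack is flush on both fences (horizontal distance between key and shaft_foot below 0.004 m and z of key in the frame of shaft_foot between -0.004 and 0.004 m and angle between key's own z axis and vertical below 0.06 rad and x of board1 in the frame of bed between 0.017 and 0.023 m and angle between the y axis of each of board1, board2, board3, board4, block and the y axis of bed, either way round below 0.05 rad and angle between each of board1, board2, board3, board4, block's own z axis and vertical below 0.05 rad and y of board1 in the frame of bed between 0.037 and 0.043 m and z of board1 in the frame of bed between 0.01 and 0.052 m and x of board2 in the frame of bed between 0.017 and 0.023 m and y of board2 in the frame of bed between 0.037 and 0.043 m and z of board2 in the frame of bed between 0.01 and 0.052 m and x of board3 in the frame of bed between 0.017 and 0.023 m and y of board3 in the frame of bed between 0.037 and 0.043 m and z of board3 in the frame of bed between 0.01 and 0.052 m and x of board4 in the frame of bed between 0.017 and 0.023 m and y of board4 in the frame of bed between 0.037 and 0.043 m and z of board4 in the frame of bed between 0.01 and 0.052 m and x of block in the frame of bed between 0.017 and 0.023 m and y of block in the frame of bed between 0.037 and 0.043 m and z of block in the frame of bed between 0.01 and 0.052 m and z of block in the frame of board1 above 0.005 m and z of block in the frame of board2 above 0.005 m and z of block in the frame of board3 above 0.005 m and z of block in the frame of board4 above 0.005 m and contact force between bar and anything else above 5 N and value of joint bar above 0.0125 m), for 0.1 s.
At the end, for the whole second after the job is handed in: boards and, on top, the block lie in the bed flush to the far and end fences within 3 mm and square within 0.05 rad; the bar still presses on them (over 2 N); the key stands upright and free on the ledge, centre within 20 mm of its middle line (x of board1 in the frame of bed between 0.017 and 0.023 m and angle between the y axis of each of board1, board2, board3, board4, block and the y axis of bed, either way round below 0.05 rad and angle between each of board1, board2, board3, board4, block's own z axis and vertical below 0.05 rad and y of board1 in the frame of bed between 0.037 and 0.043 m and z of board1 in the frame of bed between 0.01 and 0.052 m and x of board2 in the frame of bed between 0.017 and 0.023 m and y of board2 in the frame of bed between 0.037 and 0.043 m and z of board2 in the frame of bed between 0.01 and 0.052 m and x of board3 in the frame of bed between 0.017 and 0.023 m and y of board3 in the frame of bed between 0.037 and 0.043 m and z of board3 in the frame of bed between 0.01 and 0.052 m and x of board4 in the frame of bed between 0.017 and 0.023 m and y of board4 in the frame of bed between 0.037 and 0.043 m and z of board4 in the frame of bed between 0.01 and 0.052 m and x of block in the frame of bed between 0.017 and 0.023 m and y of block in the frame of bed between 0.037 and 0.043 m and z of block in the frame of bed between 0.01 and 0.052 m and z of block in the frame of board1 above 0.005 m and z of block in the frame of board2 above 0.005 m and z of block in the frame of board3 above 0.005 m and z of block in the frame of board4 above 0.005 m and angle between key's own z axis and vertical below 0.08 rad and z of key in the frame of ledge between 0.046 and 0.054 m and x of key in the frame of ledge between -0.085 and 0.085 m and y of key in the frame of ledge between -0.02 and 0.02 m and contact force between key and ledge above 1 N and linear speed of each of board1, board2, board3, board4, block, key below 0.02 m/s and value of joint bar above 0.0125 m and contact force between bar and anything else above 2 N); the robot touches nothing.
It fails at once if a bystander is shifted by more than 5 cm (distance of any of brushpot, inktin, brayer, bowl, spatula, claylump from where it was at the start of the episode above 0.05 m).
Of board1, board2, board3, board4 only 2 to 4 are there at a start; the rules pass over those that are not, and their reading is None.
At some moment in a run one of board1, board2, board3, board4, block may be knocked a few centimetres aside while the robot is not near it.
It also fails if it takes over 210 s, if anything falls off the work surface, if the arm or the gripper's body presses on something with over 40 N, if the wrist force passes 120 N, or if a joint passes its speed limit or range.

## Robot

A 6-joint arm with a two-finger parallel gripper is mounted at the origin on the work surface. World frame = base frame: x ahead of the robot, y to its left, z up, the work surface at z = 0. Lengths are in m, angles in degrees, forces in N, time in s.
With the tool pointing down it reaches from about 0.25 to 0.725 m from the base axis. Payload 9.7 kg.
Tool frame: the origin (TCP) lies midway between the tips of the shut fingers; the grasp point (between the pads) lies 19 mm behind it; z points along the fingers, y is the line along which they close (so a half turn about z gives the same grasp; the last joint's range is limited). The gripper opens to 85 mm and grips with 20 to 120 N. Pads are 22 mm wide; open, the fingers measure 114 mm over their backs; the gripper's body (76 mm by 85 mm) begins 54 mm behind the grasp point. The pads swing forward as they close: fully open they stand 13 mm farther back than shut.
Start: joints at [74.886, 4.979, 10.078, 95.1, 0, 90], TCP at [0.143, 0.531, 0.231] pointing down, gripper open.
Joint ranges: [-179.16, 179.16], [-48.56, 103.87], [-65.8, 70.77], [-126.05, 130.52], [-82.76, 87.17], [-180, 180]. Speed limits (degrees/s): [127.2, 127.2, 147.25, 180, 180, 180].

## Interface

Orientations are given as [roll, pitch, yaw] about the fixed x, y, z axes, in that order (R = Rz(yaw) Ry(pitch) Rx(roll)).
In Python, from workcell import bot gives the robot as it stands.
- The arm moves only by the shell command python3 -m crank 'ROWS' [FORCE]. ROWS is JSON, a list of rows, each an object with "gripper": the finger opening in mm, from 0 to 85.4; "travel": the shift along the tool's x, y, z in mm, a list of three; "twist": the turn, a rotation vector about the tool's x, y, z in rad, a list of three. In form: [{"gripper": gripper, "travel": [tx, ty, tz], "twist": [rx, ry, rz]}, ...]. A call has 1 to 12 rows; each row shifts and turns the commanded pose from where the row before left it, along the tool's axes as they then stand; what a row does not reach is not made up. A row lasts 1/8 s, in which the tool goes at most 62.5 mm and 10.7 degrees, less where a joint would pass 70% of its speed; a pose out of reach is approached as far as the arm can. A call is refused whole if a number of a shift passes 62.5 or a number of a turn 0.188, either way. A call with a gripper value outside its range is refused whole. The fingers move at their own pace and stop on an object; FORCE is the grip in N (left out, the last holds). Time passes only in rows, so rows that do not move let the fingers close. It gives the time, the measured TCP pose, the force, the opening and the grip force at its end, in the units of the state.
- bot.get_obs(): the state, without advancing time (a new reading comes with each control period).
- bot.camera(name): name is "scene" or "top" or "wrist"; returns the picture (384x512x3 uint8, red, green, blue); there is no depth.
- bot.calibration(name): a dict with "vfov" (degrees; the focal length in pixels is half the picture's height over the tangent of half this angle, whatever the lens; pixels are square), "cx", "cy" (the principal point, pixels), "camera_from_world" (4x4, takes a point from world to camera coordinates). Camera axes: x right, y down, z forward; pixel columns grow to the right and rows downward; lengths in m; the calibration is good to about 2 mm. A picture is of the moment at which its call begins: read the wrist's pose just before it. calibration takes no time and is no camera call; for the wrist camera it gives the pose at the moment of the call.
- bot.job_done(): hands the job in; it is judged then, once.
The state is a dict: "time": time; "q": joint angles; "qd": joint speeds; "joint_efforts": joint torques, N m; "ee_pos": TCP position; "tcp_rot": TCP orientation; "wrist_force": force on the tool from outside, world axes, zero at the start; "torque": the same for the moment, N m; "opening": finger opening in m; "grasp_force": force on a finger pad.
Only numpy, scipy, OpenCV 4.12 (cv2) and the standard library are available. Lean on these libraries where they do the work, as an engineer would, in place of code of your own. Each camera call takes 0.05 s, during which the arm holds its last target. There are 200 camera calls.

## Working session

There is one attempt and no reset: what is moved stays moved. The work goes in short steps, Python scripts to look and compute and a shell command to move; the robot and the scene stay as the last step left them, time stands still between calls to the robot, and variables do not carry over. Pictures are saved under pics/ and viewed, at most 14 in all, crops included, and the job is handed in when it is done.

```bash
mkdir -p pics; ls; cat > h.py <<'E'
import numpy as np, cv2
from workcell import bot
def snap(name,fn,crop=None,scale=1):
    c=bot.calibration(name); im=np.array(bot.camera(name))[:,:,::-1].copy()
    np.save('pics/'+fn+'.npy',im); import pickle; pickle.dump(c,open('pics/'+fn+'.cal','wb'))
    out(fn,fn,crop,scale); return im
def out(fn,new,crop=None,scale=1):
    im=np.load('pics/'+fn+'.npy')
    if crop: x0,y0,x1,y1=crop; im=im[y0:y1,x0:x1]
    im=cv2.resize(im,None,fx=scale,fy=scale,interpolation=cv2.INTER_CUBIC)
    cv2.imwrite('pics/'+new+'.png',im)
def w(fn,u,v,z):
    "pixel -> world at height z"
    import pickle; c=pickle.load(open('pics/'+fn+'.cal','rb'))
    f=192/np.tan(np.radians(c['vfov'])/2); T=np.array(c['camera_from_world']); R=T[:3,:3]; o=-R.T@T[:3,3]
    d=R.T@np.array([(u-c['cx'])/f,(v-c['cy'])/f,1]); return (o+d*(z-o[2])/d[2])
def px(fn,P):
    import pickle; c=pickle.load(open('pics/'+fn+'.cal','rb'))
    f=192/np.tan(np.radians(c['vfov'])/2); T=np.array(c['camera_from_world']); p=T[:3,:3]@np.array(P)+T[:3,3]
    return c['cx']+f*p[0]/p[2], c['cy']+f*p[1]/p[2]
E
python3 - <<'E'
from h import *
for n in('top','scene'):
    snap(n,n+'0',None,1.5)
    c=bot.calibration(n); print({k:c[k] for k in c if k!='camera_from_world'}); print(np.round(c['camera_from_world'],3))
o=bot.get_obs(); print({k:np.round(v,3) for k,v in o.items()})
E
```

```text
pics
{'vfov': 50.78181422172892, 'cx': 254.35574384310178, 'cy': 192.18809170441818}
[[-0.023 -1.    -0.017  0.029]
 [-0.981  0.026 -0.193  0.553]
 [ 0.194  0.012 -0.981  1.442]
 [ 0.     0.     0.     1.   ]]
{'vfov': 51.933328624059534, 'cx': 257.09777778924536, 'cy': 191.21037105682112}
[[ 0.714  0.7    0.013 -0.412]
 [ 0.588 -0.589 -0.554 -0.304]
 [-0.38   0.403 -0.833  1.72 ]
 [ 0.     0.     0.     1.   ]]
{'time': np.float64(0.1), 'q': array([7.4885e+01, 5.0080e+00, 1.0039e+01, 9.5100e+01, 1.0000e-03,
       9.0001e+01]), 'qd': array([-0.077, -0.057,  0.055, -0.011,  0.049,  0.066]), 'joint_efforts': array([ 0.0000e+00, -5.2156e+01,  4.6565e+01,  1.6000e-02,  0.0000e+00,
       -0.0000e+00]), 'ee_pos': array([0.143, 0.531, 0.231]), 'tcp_rot': array([-1.79930e+02, -1.00000e-03,  1.64884e+02]), 'wrist_force': array([ 0.55 ,  0.693, -0.743]), 'torque': array([-0.034, -0.016, -0.017]), 'grasp_force': np.float64(0.0), 'opening': np.float64(0.085)}
```

View pics/top0.png

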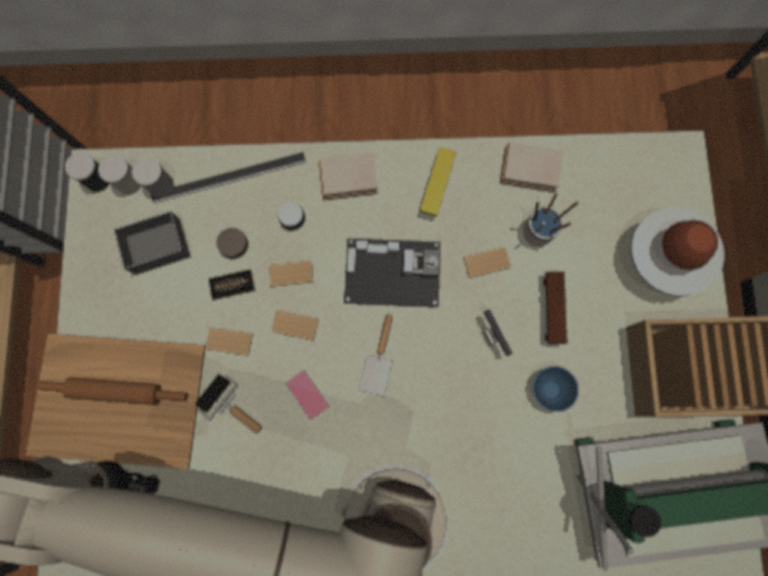

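View pics/scene0.png

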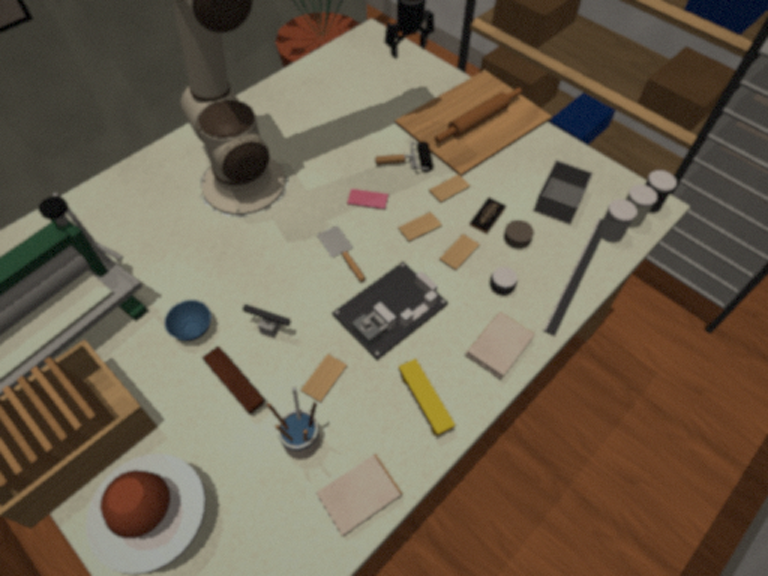

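The top view (1.5x) shows four plywood boards at (291,273), (296,325), (229,341) and (487,262). The pink look-alike is at (307,394) and the block with its leaf is at (232,284). The bed is at (393,272), the key at (495,333), the wooden dark-brown ledge at (556,307) and the yellow look-alike ledge at (437,182). Next I'll turn these into positions.

```bash
cat >> h.py <<'E'
def rect(fn,lo,hi,z,amin,amax,roi=None):
    im=np.load('pics/'+fn+'.npy'); hsv=cv2.cvtColor(im,cv2.COLOR_BGR2HSV)
    m=cv2.inRange(hsv,np.array(lo),np.array(hi)); 
    if roi:
        k=np.zeros_like(m); k[roi[1]:roi[3],roi[0]:roi[2]]=255; m&=k
    m=cv2.morphologyEx(m,cv2.MORPH_OPEN,np.ones((2,2)))
    r=[]
    for c in cv2.findContours(m,cv2.RETR_EXTERNAL,cv2.CHAIN_APPROX_NONE)[0]:
        if amin<cv2.contourArea(c)<amax:
            P=np.array([w(fn,u,v,z)[:2] for u,v in c[:,0]])*1000
            (cx,cy),(a,b),th=cv2.minAreaRect(P.astype(np.float32))
            if a>b: a,b=b,a; th+=90   # th = direction of short side, deg -> make long side dir
            yaw=(th+90)%180  # long side direction
            M=cv2.moments(c); r.append((np.round([cx,cy,a,b,(yaw)],1),np.round([M['m10']/M['m00'],M['m01']/M['m00']],0)))
    return r
E
python3 - <<'E'
from h import *
im=np.load('pics/top0.npy'); hsv=cv2.cvtColor(im,cv2.COLOR_BGR2HSV)
for u,v in((194,182),(197,217),(153,228),(325,175),(205,263),(155,189),(370,205),(230,185),(329,220)): print(u,v,hsv[v,u])
for r in rect('top0',(8,70,120),(20,180,255),.008,150,900): print(r)
print('block'); 
for r in rect('top0',(0,0,0),(180,255,75),.016,150,900): print(r)
s=1/1.5
for n,u,v,z in(('bedc TL',348,240,.015),('TR',439,240,.015),('BR',437,306,.015),('BL',345,303,.015),('key a',486,312,.07),('key b',509,354,.07),('stem',490,342,.04),('shaft',432,262,.079),('ledge',548,274,.05),('ledge',564,274,.05),('ledge',548,342,.05),('ledge',566,342,.05),('pot',544,225,.1)):
    print(n,np.round(w('top0',u*s,v*s,z)*1000,0))
E
python3 -c "
from h import *
out('top0','c1',(220,150,390,240),4.7)"
```

```text
194 182 [ 17 101 144]
197 217 [ 17 105 146]
153 228 [ 17 103 144]
325 175 [ 16 103 146]
205 263 [174  99 152]
155 189 [18 74 86]
370 205 [  8 135  70]
230 185 [30 25 93]
329 220 [ 0 10 52]
(array([435.7, 399.8,  54.1, 109.1,  79.2]), array([153., 228.]))
(array([ 344.3, -765.4,  237.2,  241.9,   90.3]), array([458., 250.]))
(array([471.9, 233.5,  54.1, 108.2,  76.5]), array([197., 217.]))
(array([485.9, 968.7,  35.1, 324.5,   5.7]), array([  3., 210.]))
(array([605.6, 244.7,  55.4, 107. ,  94.3]), array([194., 183.]))
(array([ 621.2, -257.8,   54.9,  108.9,  102.8]), array([325., 175.]))
block
(array([ 72.9, -27.1,  32.9, 143.8,  80. ]), array([269., 327.]))
(array([308.1, 434.2,  37.6,  95.9, 139.8]), array([142., 263.]))
(array([ 299.5, -403.6,   97.5,   99.3,   88.6]), array([371., 260.]))
(array([ 346.4, -829.6,   15.5,  197. ,  179.5]), array([486., 244.]))
(array([ 3.472e+02, -7.969e+02,  1.570e+01,  1.973e+02,  1.000e-01]), array([477., 244.]))
(array([ 348. , -763.1,   14.9,  197.3,  180. ]), array([468., 244.]))
(array([ 344.8, -897.2,   18.4,  204.3,  179.7]), array([505., 245.]))
(array([ 347.4, -863.8,   16.1,  200.9,  180. ]), array([495., 243.]))
(array([ 342.5, -613.5,   46.1,  222.7,    0. ]), array([427., 247.]))
(array([ 496.2, -417. ,   49.1,  179.2,  177.3]), array([370., 206.]))
(array([578.6, 394.1,  54.7, 107.4, 101.6]), array([155., 190.]))
(array([ 639.9, -743. ,   77.7,  120.3,   21.3]), array([452., 167.]))
(array([894. , 423.3,  71.4, 418.3, 104.5]), array([139., 120.]))
bedc TL [691.  99.  15.]
TR [ 684. -135.   15.]
BR [ 512. -123.   15.]
BL [526. 108.  15.]
key a [ 486. -236.   70.]
key b [ 383. -285.   70.]
stem [ 416. -246.   40.]
shaft [ 611. -110.   79.]
ledge [ 580. -397.   50.]
ledge [ 579. -437.   50.]
ledge [ 411. -385.   50.]
ledge [ 410. -428.   50.]
pot [ 691. -384.  100.]
```

View pics/c1.png

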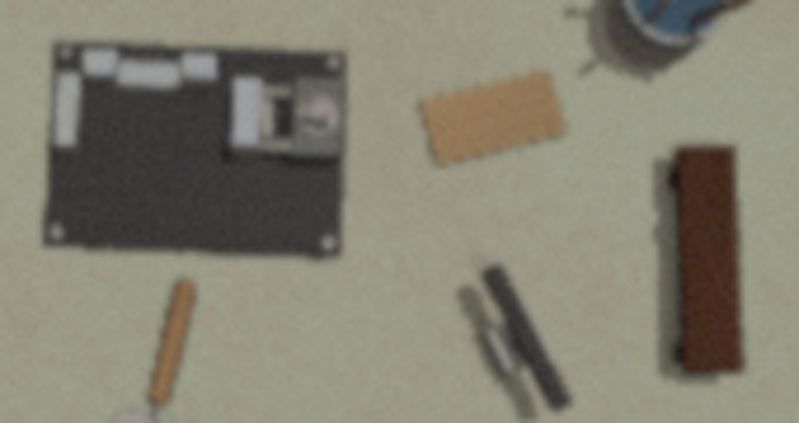

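The crop confirms four things: plywood board D, the T-key with its crossbar at top-view (329,222), the wooden brown ledge (not the yellow one), and the bed with its corner at top left. I'll move above the bed and take a wrist view.

```bash
cat >> h.py <<'E'
def plan(x,y,z,yaw):
    "mm,deg: twist about tool z first, then travel (tool frame after the twist)"
    o=bot.get_obs(); p=np.array(o['ee_pos'])*1000; r=o['tcp_rot']; d=np.array([x,y,z])-p
    dy=((yaw-r[2])+90)%180-90
    for a,t in((yaw,'after twist'),(r[2],'before twist')):
        a=np.radians(a if t[0]=='b' else r[2]+dy); print(t,np.round([d[0]*np.cos(a)+d[1]*np.sin(a),d[0]*np.sin(a)-d[1]*np.cos(a),-d[2]],1))
    print('rz',round(-np.radians(dy),3),'pose',np.round(p,1),np.round(r,1),'t',round(float(o['time']),2))
E
T='{"travel":[-38.8,-26.9,-4.6]}'
python3 -m crank '[{"gripper":85,"travel":[-38.8,-26.9,-4.6]},{"travel":[-38.8,-26.9,-4.6]},{"travel":[-38.8,-26.9,-4.6]},{"travel":[-38.8,-26.9,-4.6]},{"travel":[-38.8,-26.9,-4.6]},{"travel":[-38.8,-26.9,-4.6]},{"travel":[-38.8,-26.9,-4.6]},{"travel":[-38.8,-26.9,-4.6]},{"travel":[-38.8,-26.9,-4.6]},{"travel":[-38.8,-26.9,-4.6]},{"travel":[-38.8,-26.9,-4.6]},{"travel":[-38.8,-26.9,-4.6]}]' 40
python3 -m crank '[{"gripper":85,"travel":[-38.8,-26.9,-4.6],"twist":[0,0,0]},{"gripper":85,"travel":[-38.8,-26.9,-4.6],"twist":[0,0,0]},{"gripper":85,"travel":[-38.8,-26.9,-4.6],"twist":[0,0,0]}]' 40
```

```text
time: 0.48
ee_pos: [0.2353, 0.4215, 0.2448]
tcp_rot: [-180.0, -0.0, 164.9]
wrist_force: [0.5, 1.6, -0.4]
opening: 0.0853
grasp_force: 0.0schema error: expected keys gripper, travel, twist
```

```bash
python3 -m crank '[{"gripper":85,"travel":[-38.8,-26.9,-4.6],"twist":[0,0,0]},{"gripper":85,"travel":[-38.8,-26.9,-4.6],"twist":[0,0,0]},{"gripper":85,"travel":[-38.8,-26.9,-4.6],"twist":[0,0,0]},{"gripper":85,"travel":[-38.8,-26.9,-4.6],"twist":[0,0,0]},{"gripper":85,"travel":[-38.8,-26.9,-4.6],"twist":[0,0,0]},{"gripper":85,"travel":[-38.8,-26.9,-4.6],"twist":[0,0,0]},{"gripper":85,"travel":[-38.8,-26.9,-4.6],"twist":[0,0,0]},{"gripper":85,"travel":[-38.8,-26.9,-4.6],"twist":[0,0,0]},{"gripper":85,"travel":[-38.8,-26.9,-4.6],"twist":[0,0,0]},{"gripper":85,"travel":[-38.8,-26.9,-4.6],"twist":[0,0,0]},{"gripper":85,"travel":[-38.8,-26.9,-4.6],"twist":[0,0,0]},{"gripper":85,"travel":[-38.8,-26.9,-4.6],"twist":[0,0,0]}]' 40
python3 -m crank '[{"gripper":85,"travel":[0,0,0],"twist":[0,0,0.169]},{"gripper":85,"travel":[0,0,0],"twist":[0,0,0.169]},{"gripper":85,"travel":[0,0,0],"twist":[0,0,0.169]},{"gripper":85,"travel":[0,0,0],"twist":[0,0,0.169]},{"gripper":85,"travel":[0,0,0],"twist":[0,0,0.169]},{"gripper":85,"travel":[0,0,0],"twist":[0,0,0.169]},{"gripper":85,"travel":[0,0,0],"twist":[0,0,0.169]},{"gripper":85,"travel":[0,0,0],"twist":[0,0,0.169]},{"gripper":85,"travel":[0,0,0],"twist":[0,0,0]}]'
python3 - <<'E'
from h import *
o=bot.get_obs(); print(np.round(o['q'],1))
snap('wrist','w1',None,1.5)
E
```

```text
time: 1.98
ee_pos: [0.6008, -0.0117, 0.3]
tcp_rot: [-180.0, -0.0, 164.9]
wrist_force: [0.5, 0.6, 0.2]
opening: 0.0848
grasp_force: 0.0
time: 3.1
ee_pos: [0.6, -0.0103, 0.2999]
tcp_rot: [-180.0, -0.0, 87.5]
wrist_force: [0.9, -1.2, -0.5]
opening: 0.0851
grasp_force: 0.0
[ -1.   14.7  29.  104.3   0.   91.5]
```

View pics/w1.png

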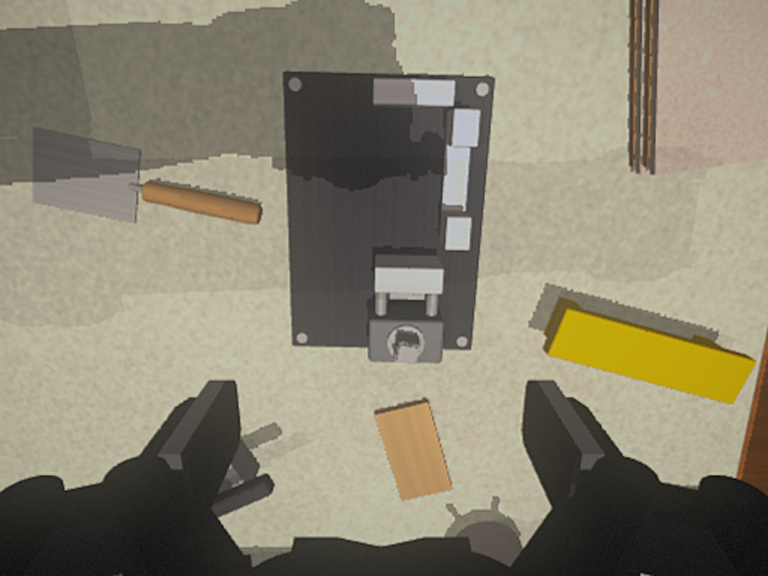

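The wrist view shows the bed with its plate corners at (284,72), (494,77), (292,346) and (470,349). The two stops are at (466,127) and (458,232), with a light strip between them at (457,178). The housing and shaft are at (406,345). I'll compute the poses and enlarge the corner.

```bash
python3 - <<'E'
from h import *
s=1/1.5
print(np.round(bot.calibration('wrist')['camera_from_world'],3), bot.calibration('wrist')['vfov'])
P={n:w('w1',u*s,v*s,.015)*1000 for n,u,v in(('-+',284,72),('++',494,77),('--',292,346),('+-',470,349))}
for n in P: print(n,np.round(P[n],1))
print('c',np.round(sum(P.values())/4,1))
out('w1','c2',(235,40,345,250),2.85)
for r in rect('w1',(8,70,120),(20,200,255),.008,1000,9000): print(r)
E
```

```text
[[ 0.999 -0.042  0.001 -0.599]
 [-0.04  -0.951  0.308 -0.046]
 [-0.012 -0.307 -0.952  0.449]
 [ 0.     0.     0.     1.   ]] 60.42765812271596
-+ [528.  114.9  15. ]
++ [695.  103.8  15. ]
-- [ 510.7 -122.6   15. ]
+- [ 678.5 -133.2   15. ]
c [603.1  -9.3  15. ]
(array([ 624.7, -253. ,   56.1,  110.6,  102.9]), array([277., 301.]))
```

View pics/c2.png

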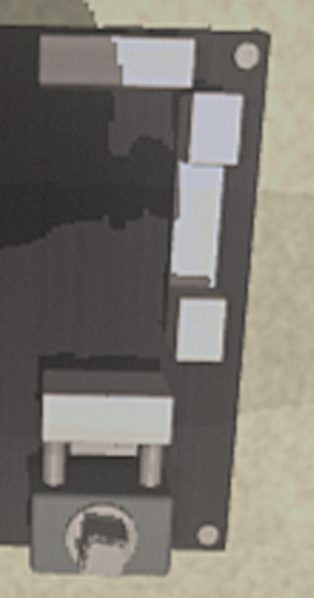

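```bash
cat >> h.py <<'E'
BED=[603.1,-9.3,-4.0]
def bed(x,y):
    a=np.radians(BED[2]); return np.array([BED[0]+x*np.cos(a)-y*np.sin(a),BED[1]+x*np.sin(a)+y*np.cos(a)])
E
python3 - <<'E'
from h import *
def cp(P): u,v=px('w1',P); return np.round([(u-235)*2.85,(v-40)*2.85],0)
for z in (15,20,25,30,55):
    print(z,[cp(np.r_[bed(x,y),z]/1000) for x,y in((48,66.5),(68,66.5),(48,13.5),(68,13.5))])
print('stop',[cp(np.r_[bed(x,y),55]/1000) for x,y in((48,93.5),(68,93.5),(48,-13.5),(68,-13.5))])
print('endf',[cp(np.r_[bed(x,y),55]/1000) for x,y in((-10,95),(50,95),(-10,113))])
for z in(.055,.079): 
  for u,v in((80,540),(102,535)): print(z,np.round(w('w1',235+u/2.85,40+v/2.85,z)*1000,1))
print('housing',bed(20,-95),cp(np.r_[bed(20,-95),55]/1000),cp(np.r_[bed(20,-95),79]/1000),'bar',[cp(np.r_[bed(x,y),59]/1000) for x,y in((-8,-30),(48,-30),(-8,-52))])
print('target',bed(20,40))
E
```

```text
15 [array([176., 161.]), array([221., 162.]), array([168., 282.]), array([212., 283.])]
20 [array([177., 161.]), array([223., 162.]), array([169., 284.]), array([214., 285.])]
25 [array([178., 161.]), array([225., 163.]), array([171., 286.]), array([215., 287.])]
30 [array([180., 162.]), array([227., 163.]), array([172., 287.]), array([217., 289.])]
55 [array([188., 164.]), array([238., 165.]), array([179., 297.]), array([227., 298.])]
stop [array([193.,  91.]), array([244.,  93.]), array([175., 361.]), array([222., 362.])]
endf [array([43., 83.]), array([198.,  87.]), array([44., 33.])]
0.055 [ 607.  -106.9   55. ]
0.055 [ 617.  -104.9   55. ]
0.079 [606.7 -96.   79. ]
0.079 [616.1 -94.1  79. ]
housing [ 616.424416   -105.46371425] [101. 536.] [104. 559.] bar [array([ 41., 398.]), array([174., 401.]), array([ 40., 447.])]
target [625.84153995  29.20743254]
```

Bed pose: centre (603.1, -9.3) mm, yaw -4.0°. The strip in the finger gap sits low, possibly a sill. So I'll place the boards about 22 mm short of the far fence and push the whole stack home afterwards. Board D first.

```bash
python3 -m crank '[{"gripper":78,"travel":[0,0,0],"twist":[0,0,-0.135]},{"gripper":78,"travel":[0,0,0],"twist":[0,0,-0.135]},{"gripper":78,"travel":[-40.4,-5,0],"twist":[0,0,0]},{"gripper":78,"travel":[-40.4,-5,0],"twist":[0,0,0]},{"gripper":78,"travel":[-40.4,-5,0],"twist":[0,0,0]},{"gripper":78,"travel":[-40.4,-5,0],"twist":[0,0,0]},{"gripper":78,"travel":[-40.4,-5,0],"twist":[0,0,0]},{"gripper":78,"travel":[-40.4,-5,0],"twist":[0,0,0]},{"gripper":78,"travel":[0,0,45],"twist":[0,0,0]},{"gripper":78,"travel":[0,0,45],"twist":[0,0,0]},{"gripper":78,"travel":[0,0,45],"twist":[0,0,0]},{"gripper":78,"travel":[0,0,30],"twist":[0,0,0]}]' 40
python3 -m crank '[{"gripper":78,"travel":[0,0,45],"twist":[0,0,0]},{"gripper":78,"travel":[0,0,45],"twist":[0,0,0]},{"gripper":78,"travel":[0,0,20],"twist":[0,0,0]},{"gripper":78,"travel":[0,0,12],"twist":[0,0,0]},{"gripper":78,"travel":[0,0,5],"twist":[0,0,0]},{"gripper":78,"travel":[0,0,0],"twist":[0,0,0]}]'
python3 -c "
from h import *
snap('wrist','w2',None,1)
plan(624.7,-253,20,103)"
```

```text
time: 4.65
ee_pos: [0.624, -0.253, 0.1325]
tcp_rot: [-179.9, -0.1, 103.1]
wrist_force: [-1.2, -0.1, 0.2]
opening: 0.0777
grasp_force: 0.0
time: 5.4
ee_pos: [0.6255, -0.2535, 0.0093]
tcp_rot: [179.9, 0.0, 102.9]
wrist_force: [0.7, 0.4, 0.6]
opening: 0.078
grasp_force: 0.0
after twist [  0.8  -0.7 -10.4]
before twist [  0.8  -0.7 -10.4]
rz -0.002 pose [ 625.6 -253.6    9.6] [1.799e+02 1.000e-01 1.029e+02] t 5.45
```

View pics/w2.png

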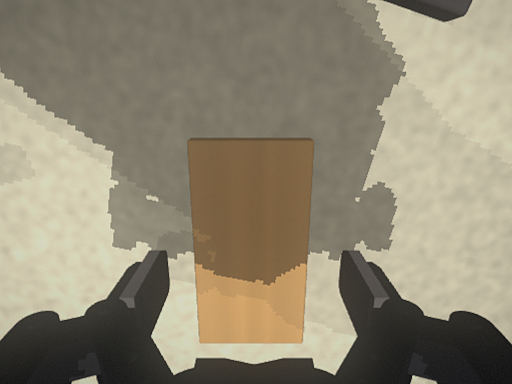

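The board lies centred between the fingers. Going down, gripping and lifting.

```bash
python3 -m crank '[{"gripper":78,"travel":[0,0,6],"twist":[0,0,0]},{"gripper":78,"travel":[0,0,5.5],"twist":[0,0,0]},{"gripper":40,"travel":[0,0,0],"twist":[0,0,0]},{"gripper":40,"travel":[0,0,0],"twist":[0,0,0]},{"gripper":40,"travel":[0,0,0],"twist":[0,0,0]},{"gripper":40,"travel":[0,0,0],"twist":[0,0,0]}]' 40
python3 -m crank '[{"gripper":40,"travel":[0,0,-20],"twist":[0,0,0]},{"gripper":40,"travel":[0,0,-50],"twist":[0,0,0]},{"gripper":40,"travel":[0,0,-55],"twist":[0,0,0]},{"gripper":40,"travel":[0,0,0],"twist":[0,0,0]}]'
python3 -c "
from h import *
t=bed(-2,33);print(t); plan(*t,120,86)"
```

```text
time: 6.2
ee_pos: [0.6249, -0.2533, -0.0032]
tcp_rot: [-180.0, -0.0, 102.9]
wrist_force: [0.1, -0.0, 0.7]
opening: 0.0545
grasp_force: 42.8
time: 6.7
ee_pos: [0.6272, -0.2542, 0.1293]
tcp_rot: [179.5, 0.3, 102.9]
wrist_force: [0.2, -0.6, -0.7]
opening: 0.0546
grasp_force: 42.7
[603.40683553  23.75912661]
after twist [275.6 -43.1   9.3]
before twist [276.3  38.9   9.3]
rz 0.295 pose [ 627.2 -254.2  129.3] [179.5   0.3 102.9] t 6.7
```

```bash
python3 -m crank '[{"gripper":40,"travel":[0,0,0],"twist":[0,0,0.1475]},{"gripper":40,"travel":[0,0,0],"twist":[0,0,0.1475]},{"gripper":40,"travel":[39.4,-6.2,0],"twist":[0,0,0]},{"gripper":40,"travel":[39.4,-6.2,0],"twist":[0,0,0]},{"gripper":40,"travel":[39.4,-6.2,0],"twist":[0,0,0]},{"gripper":40,"travel":[39.4,-6.2,0],"twist":[0,0,0]},{"gripper":40,"travel":[39.4,-6.2,0],"twist":[0,0,0]},{"gripper":40,"travel":[39.4,-6.2,0],"twist":[0,0,0]},{"gripper":40,"travel":[39.4,-6.2,0],"twist":[0,0,0]},{"gripper":40,"travel":[0,0,45],"twist":[0,0,0]},{"gripper":40,"travel":[0,0,40],"twist":[0,0,0]},{"gripper":40,"travel":[0,0,0],"twist":[0,0,0]}]'
python3 -c "
from h import *
snap('wrist','w3',None,1)
t=bed(-2,33); plan(*t,14,86)"
```

```text
time: 8.2
ee_pos: [0.5986, 0.0249, 0.034]
tcp_rot: [-179.7, 0.0, 86.0]
wrist_force: [-0.5, 1.1, -0.2]
opening: 0.0545
grasp_force: 42.7
after twist [-0.8  3.4 22.6]
before twist [-0.8  3.4 22.6]
rz -0.0 pose [600.1  24.8  36.6] [-179.9    0.    86. ] t 8.25
```

View pics/w3.png

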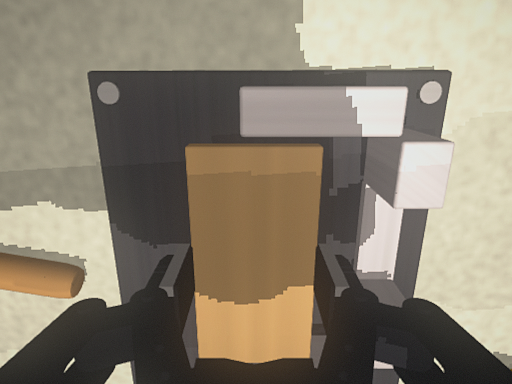

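The board is level and in line with the bed. The strip in the gap looks flat, at plate level. Lowering and releasing.

```bash
python3 -m crank '[{"gripper":40,"travel":[-1,3,10],"twist":[0,0,0]},{"gripper":40,"travel":[0,0,8],"twist":[0,0,0]},{"gripper":40,"travel":[0,0,4],"twist":[0,0,0]},{"gripper":40,"travel":[0,0,0],"twist":[0,0,0]},{"gripper":66,"travel":[0,0,0],"twist":[0,0,0]},{"gripper":70,"travel":[0,0,0],"twist":[0,0,0]},{"gripper":70,"travel":[0,0,0],"twist":[0,0,0]}]'
python3 -m crank '[{"gripper":78,"travel":[0,0,-30],"twist":[0,0,0]},{"gripper":78,"travel":[0,0,-50],"twist":[0,0,0]},{"gripper":78,"travel":[0,0,-35],"twist":[0,0,0]},{"gripper":78,"travel":[0,0,0],"twist":[0,0,0]}]'
python3 - <<'E'
from h import *
snap('top','top1')
for r in rect('top1',(8,70,120),(20,180,255),.008,150,900): print(r)
for r in rect('top1',(0,0,0),(180,255,85),.016,250,600,(100,150,220,230)): print(r)
plan(609,249,130,94.3)
E
```

```text
time: 9.12
ee_pos: [0.604, 0.0237, 0.015]
tcp_rot: [180.0, -0.0, 86.0]
wrist_force: [0.8, 0.1, -0.2]
opening: 0.0696
grasp_force: 0.0
time: 9.62
ee_pos: [0.6054, 0.0237, 0.1334]
tcp_rot: [179.7, -0.0, 86.0]
wrist_force: [-0.2, 0.1, -0.7]
opening: 0.078
grasp_force: 0.0
(array([435.5, 399.7,  54. , 109. ,  79.7]), array([153., 228.]))
(array([ 344.4, -766.8,  238. ,  245.5,   90.5]), array([459., 250.]))
(array([472. , 233.5,  54.4, 108.2,  76.5]), array([197., 217.]))
(array([484. , 968.5,  35.1, 328.2,   5.7]), array([  3., 209.]))
(array([605.9, 244.7,  54.9, 107.5,  94.9]), array([194., 183.]))
(array([578.8, 394.6,  55.8, 108.6, 101. ]), array([155., 190.]))
after twist [224.3  21.3   1.2]
before twist [225.1 -11.3   1.2]
rz -0.145 pose [604.5  23.7 131.2] [179.8  -0.   86. ] t 9.68
```

```bash
python3 -m crank '[{"gripper":78,"travel":[0,0,0],"twist":[0,0,-0.148]},{"gripper":78,"travel":[44.8,4.3,0],"twist":[0,0,0]},{"gripper":78,"travel":[44.8,4.3,0],"twist":[0,0,0]},{"gripper":78,"travel":[44.8,4.3,0],"twist":[0,0,0]},{"gripper":78,"travel":[44.8,4.3,0],"twist":[0,0,0]},{"gripper":78,"travel":[44.8,4.3,0],"twist":[0,0,0]},{"gripper":78,"travel":[0,0,45],"twist":[0,0,0]},{"gripper":78,"travel":[0,0,40],"twist":[0,0,0]},{"gripper":78,"travel":[0,0,0],"twist":[0,0,0]}]'
python3 - <<'E'
from h import *
snap('wrist','w4',None,1)
for r in rect('w4',(6,60,80),(22,255,255),.008,1000,90000): print(r)
plan(609,249,-2.5,94.6)
E
```

```text
time: 10.8
ee_pos: [0.605, 0.2477, 0.0399]
tcp_rot: [-179.6, 0.1, 94.5]
wrist_force: [0.3, -0.2, -0.1]
opening: 0.0781
grasp_force: 0.0
(array([608. , 251.7,  55.8, 110. ,  94.7]), array([261., 214.]))
(array([480.1, 240.2,  51.1, 111.9,  77.1]), array([ 42., 214.]))
after twist [ 0.7  2.6 45.5]
before twist [ 0.7  2.6 45.5]
rz -0.002 pose [606.5 248.1  43. ] [-1.798e+02  1.000e-01  9.450e+01] t 10.85
```

```bash
python3 -m crank '[{"gripper":78,"travel":[3,1,20],"twist":[0,0,0]},{"gripper":78,"travel":[0,0,16],"twist":[0,0,0]},{"gripper":78,"travel":[0,0,9],"twist":[0,0,0]},{"gripper":40,"travel":[0,0,0],"twist":[0,0,0]},{"gripper":40,"travel":[0,0,0],"twist":[0,0,0]},{"gripper":40,"travel":[0,0,0],"twist":[0,0,0]},{"gripper":40,"travel":[0,0,0],"twist":[0,0,0]}]' 40
python3 -m crank '[{"gripper":40,"travel":[0,0,-20],"twist":[0,0,0]},{"gripper":40,"travel":[0,0,-50],"twist":[0,0,0]},{"gripper":40,"travel":[0,0,-55],"twist":[0,0,0]},{"gripper":40,"travel":[0,0,0],"twist":[0,0,0]}]'
python3 -c "
from h import *
t=bed(-2,33);print(t); plan(*t,22,86)"
```

```text
time: 11.72
ee_pos: [0.6087, 0.2518, 0.0001]
tcp_rot: [180.0, -0.0, 94.5]
wrist_force: [-0.1, -0.8, -0.2]
opening: 0.0542
grasp_force: 42.1
time: 12.22
ee_pos: [0.6108, 0.2527, 0.1322]
tcp_rot: [179.5, -0.2, 94.5]
wrist_force: [0.9, -0.2, -0.7]
opening: 0.0544
grasp_force: 42.4
[603.40683553  23.75912661]
after twist [-228.9    8.6  110.2]
before twist [-227.6  -25.2  110.2]
rz 0.148 pose [610.8 252.7 132.2] [179.5  -0.2  94.5] t 12.22
```

```bash
python3 -m crank '[{"gripper":40,"travel":[0,0,0],"twist":[0,0,0.148]},{"gripper":40,"travel":[-45.6,2.1,0],"twist":[0,0,0]},{"gripper":40,"travel":[-45.6,2.1,0],"twist":[0,0,0]},{"gripper":40,"travel":[-45.6,2.1,0],"twist":[0,0,0]},{"gripper":40,"travel":[-45.6,2.1,0],"twist":[0,0,0]},{"gripper":40,"travel":[-45.6,2.1,0],"twist":[0,0,0]},{"gripper":40,"travel":[0,0,40],"twist":[0,0,0]},{"gripper":40,"travel":[0,0,40],"twist":[0,0,0]},{"gripper":40,"travel":[0,0,0],"twist":[0,0,0]},{"gripper":40,"travel":[0,0,0],"twist":[0,0,0]}]'
python3 - <<'E'
from h import *
t=bed(-2,33);print(t); plan(*t,24,86)
E
```

```text
time: 13.48
ee_pos: [0.6037, 0.0237, 0.0466]
tcp_rot: [179.9, -0.0, 86.0]
wrist_force: [0.0, 0.0, -0.2]
opening: 0.054
grasp_force: 42.5
[603.40683553  23.75912661]
after twist [ 0.1 -0.3 22.6]
before twist [ 0.1 -0.3 22.6]
rz 0.0 pose [603.7  23.7  46.6] [179.9  -0.   86. ] t 13.47
```

Exactly over the target. Lower, release, lift, then look for board B.

```bash
python3 -m crank '[{"gripper":40,"travel":[0,0,14],"twist":[0,0,0]},{"gripper":40,"travel":[0,0,8],"twist":[0,0,0]},{"gripper":40,"travel":[0,0,0],"twist":[0,0,0]},{"gripper":66,"travel":[0,0,0],"twist":[0,0,0]},{"gripper":70,"travel":[0,0,0],"twist":[0,0,0]},{"gripper":70,"travel":[0,0,0],"twist":[0,0,0]}]'
python3 -m crank '[{"gripper":78,"travel":[0,0,-30],"twist":[0,0,0]},{"gripper":78,"travel":[0,0,-50],"twist":[0,0,0]},{"gripper":78,"travel":[0,0,-30],"twist":[0,0,0]},{"gripper":78,"travel":[0,0,0],"twist":[0,0,0]},{"gripper":78,"travel":[0,0,0],"twist":[0,0,0]}]'
python3 - <<'E'
from h import *
snap('top','top2'); snap('wrist','w5',None,1)
for r in rect('top2',(8,70,120),(20,180,255),.008,150,900): print(r)
for r in rect('top2',(0,0,0),(180,255,85),.016,250,600,(100,150,220,230)): print(r)
print('w');
for r in rect('w5',(6,60,80),(22,255,255),.031,1000,90000): print(r)
plan(476,238,130,76.8)
E
```

```text
time: 14.22
ee_pos: [0.603, 0.0235, 0.0227]
tcp_rot: [-180.0, 0.0, 86.0]
wrist_force: [-0.4, 0.9, -0.3]
opening: 0.0702
grasp_force: 0.0
time: 14.85
ee_pos: [0.6028, 0.0235, 0.1318]
tcp_rot: [-179.9, 0.0, 86.0]
wrist_force: [-0.7, -0.2, -1.0]
opening: 0.0779
grasp_force: 0.0
(array([435.5, 399.8,  54.1, 109.2,  79.8]), array([153., 228.]))
(array([ 344.4, -766.8,  237.9,  245.5,   90.5]), array([458., 250.]))
(array([471.6, 233.6,  55.1, 108.3,  76.2]), array([197., 217.]))
(array([484. , 968.5,  35.1, 328.2,   5.7]), array([  3., 210.]))
(array([579.2, 394.7,  56.6, 108.6, 101. ]), array([155., 190.]))
w
(array([457.2,  20.8,  20.7,  98.4, 165.3]), array([ 71., 209.]))
(array([603.5,  24.2,  56.5, 112.7,  86.1]), array([256., 186.]))
after twist [ 179.9 -172.1    1.2]
before twist [ 205.1 -141.1    1.2]
rz 0.16 pose [602.4  23.5 131.2] [-179.9    0.    86. ] t 14.95
```

View pics/w5.png

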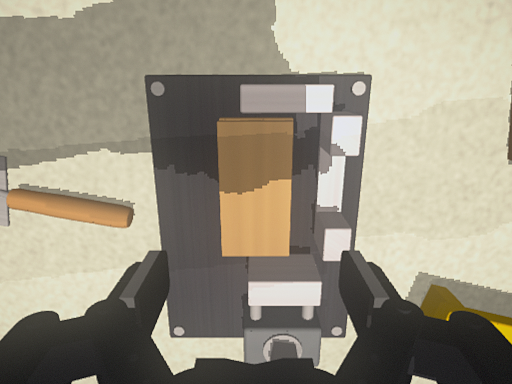

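Two boards are neatly stacked. Board B next.

```bash
python3 -m crank '[{"gripper":78,"travel":[0,0,0],"twist":[0,0,0.164]},{"gripper":78,"travel":[36,-34.4,0],"twist":[0,0,0]},{"gripper":78,"travel":[36,-34.4,0],"twist":[0,0,0]},{"gripper":78,"travel":[36,-34.4,0],"twist":[0,0,0]},{"gripper":78,"travel":[36,-34.4,0],"twist":[0,0,0]},{"gripper":78,"travel":[36,-34.4,0],"twist":[0,0,0]},{"gripper":78,"travel":[0,0,45],"twist":[0,0,0]},{"gripper":78,"travel":[0,0,40],"twist":[0,0,0]},{"gripper":78,"travel":[0,0,0],"twist":[0,0,0]},{"gripper":78,"travel":[0,0,0],"twist":[0,0,0]}]'
python3 - <<'E'
from h import *
snap('wrist','w6',None,1)
for r in rect('w6',(6,60,80),(22,255,255),.008,1000,90000): print(r)
plan(476,238,-2,76.5)
E
```

```text
time: 16.2
ee_pos: [0.4779, 0.2385, 0.0488]
tcp_rot: [180.0, -0.0, 76.6]
wrist_force: [0.3, -0.5, 0.3]
opening: 0.0778
grasp_force: 0.0
(array([474. , 240.7,  55.9, 110.5,  76.4]), array([248., 212.]))
(array([429.9, 363. ,  21.9,  56. , 169.9]), array([103.,  22.]))
after twist [-1.2 -2.1 51.4]
before twist [-1.2 -2.1 51.4]
rz 0.001 pose [478.3 238.7  49.4] [ 1.799e+02 -1.000e-01  7.660e+01] t 16.25
```

```bash
python3 -m crank '[{"gripper":78,"travel":[1,-4.5,24],"twist":[0,0,0]},{"gripper":78,"travel":[0,0,16],"twist":[0,0,0]},{"gripper":78,"travel":[0,0,10],"twist":[0,0,0]},{"gripper":40,"travel":[0,0,0],"twist":[0,0,0]},{"gripper":40,"travel":[0,0,0],"twist":[0,0,0]},{"gripper":40,"travel":[0,0,0],"twist":[0,0,0]},{"gripper":40,"travel":[0,0,0],"twist":[0,0,0]}]' 40
python3 -m crank '[{"gripper":40,"travel":[0,0,-20],"twist":[0,0,0]},{"gripper":40,"travel":[0,0,-50],"twist":[0,0,0]},{"gripper":40,"travel":[0,0,-55],"twist":[0,0,0]},{"gripper":40,"travel":[0,0,0],"twist":[0,0,0]},{"gripper":40,"travel":[0,0,0],"twist":[0,0,0]}]'
python3 -c "
from h import *
t=bed(-2,33);print(t); plan(*t,55,86)"
```

```text
time: 17.12
ee_pos: [0.4738, 0.2407, -0.0016]
tcp_rot: [180.0, -0.0, 76.6]
wrist_force: [0.1, 0.6, 3.6]
opening: 0.0543
grasp_force: 42.5
time: 17.75
ee_pos: [0.4732, 0.2405, 0.1222]
tcp_rot: [-180.0, 0.0, 76.6]
wrist_force: [-0.4, -0.6, -1.3]
opening: 0.0547
grasp_force: 42.5
[603.40683553  23.75912661]
after twist [-207.1  145.    67.2]
before twist [-180.6  176.9   67.2]
rz -0.164 pose [473.2 240.5 122.2] [-180.     0.    76.6] t 17.75
```

```bash
python3 -m crank '[{"gripper":40,"travel":[0,0,0],"twist":[0,0,-0.164]},{"gripper":40,"travel":[-34.5,24.2,0],"twist":[0,0,0]},{"gripper":40,"travel":[-34.5,24.2,0],"twist":[0,0,0]},{"gripper":40,"travel":[-34.5,24.2,0],"twist":[0,0,0]},{"gripper":40,"travel":[-34.5,24.2,0],"twist":[0,0,0]},{"gripper":40,"travel":[-34.5,24.2,0],"twist":[0,0,0]},{"gripper":40,"travel":[-34.5,24.2,0],"twist":[0,0,0]},{"gripper":40,"travel":[0,0,40],"twist":[0,0,0]},{"gripper":40,"travel":[0,0,28],"twist":[0,0,0]},{"gripper":40,"travel":[0,0,0],"twist":[0,0,0]},{"gripper":40,"travel":[0,0,0],"twist":[0,0,0]}]'
python3 - <<'E'
from h import *
t=bed(-2,33);print(t); plan(*t,31,86)
E
```

```text
time: 19.12
ee_pos: [0.6037, 0.024, 0.0551]
tcp_rot: [-180.0, 0.0, 86.0]
wrist_force: [0.2, 0.1, 0.4]
opening: 0.0543
grasp_force: 42.5
[603.40683553  23.75912661]
after twist [-0.3 -0.3 24.1]
before twist [-0.3 -0.3 24.1]
rz 0.0 pose [603.7  24.   55.1] [-180.    0.   86.] t 19.12
```

```bash
python3 -m crank '[{"gripper":40,"travel":[0,0,15],"twist":[0,0,0]},{"gripper":40,"travel":[0,0,9.5],"twist":[0,0,0]},{"gripper":40,"travel":[0,0,0],"twist":[0,0,0]},{"gripper":66,"travel":[0,0,0],"twist":[0,0,0]},{"gripper":70,"travel":[0,0,0],"twist":[0,0,0]},{"gripper":70,"travel":[0,0,0],"twist":[0,0,0]}]'
python3 -m crank '[{"gripper":78,"travel":[0,0,-30],"twist":[0,0,0]},{"gripper":78,"travel":[0,0,-50],"twist":[0,0,0]},{"gripper":78,"travel":[0,0,-20],"twist":[0,0,0]},{"gripper":78,"travel":[0,0,0],"twist":[0,0,0]},{"gripper":78,"travel":[0,0,0],"twist":[0,0,0]}]'
python3 - <<'E'
from h import *
snap('top','top3'); snap('wrist','w7',None,1)
for r in rect('top3',(8,70,120),(20,180,255),.008,150,900): print(r)
for r in rect('top3',(0,0,0),(180,255,85),.016,250,600,(100,150,220,230)): print(r)
print('w');
for r in rect('w7',(6,60,80),(22,255,255),.039,1000,90000): print(r)
plan(438.5,405,130,79.5)
E
```

```text
time: 19.88
ee_pos: [0.6038, 0.0239, 0.0303]
tcp_rot: [180.0, -0.0, 86.0]
wrist_force: [-0.1, -0.5, -0.1]
opening: 0.0702
grasp_force: 0.0
time: 20.5
ee_pos: [0.6033, 0.0239, 0.1289]
tcp_rot: [-179.9, 0.0, 86.0]
wrist_force: [0.1, -0.1, -0.8]
opening: 0.078
grasp_force: 0.0
(array([435.6, 400. ,  54.1, 108.3,  79.7]), array([153., 228.]))
(array([ 343.3, -777.8,  238.1,  270. ,   88.7]), array([467., 249.]))
(array([482.2, 968.3,  35.1, 331.9,   5.7]), array([  3., 210.]))
(array([579. , 394.7,  56.3, 108.6, 101. ]), array([155., 190.]))
w
(array([462.3,  23.7,  20. ,  95. , 165.3]), array([ 69., 210.]))
(array([603.8,  25. ,  56.4, 112.2,  85.9]), array([256., 189.]))
after twist [ 344.8 -231.3   -1.4]
before twist [ 368.7 -190.8   -1.4]
rz 0.113 pose [603.1  23.8 128.6] [-179.9    0.    86. ] t 20.6
```

```bash
python3 -m crank '[{"gripper":78,"travel":[0,0,0],"twist":[0,0,0.113]},{"gripper":78,"travel":[38.3,-25.7,0],"twist":[0,0,0]},{"gripper":78,"travel":[38.3,-25.7,0],"twist":[0,0,0]},{"gripper":78,"travel":[38.3,-25.7,0],"twist":[0,0,0]},{"gripper":78,"travel":[38.3,-25.7,0],"twist":[0,0,0]},{"gripper":78,"travel":[38.3,-25.7,0],"twist":[0,0,0]},{"gripper":78,"travel":[38.3,-25.7,0],"twist":[0,0,0]},{"gripper":78,"travel":[38.3,-25.7,0],"twist":[0,0,0]},{"gripper":78,"travel":[38.3,-25.7,0],"twist":[0,0,0]},{"gripper":78,"travel":[38.3,-25.7,0],"twist":[0,0,0]},{"gripper":78,"travel":[0,0,45],"twist":[0,0,0]},{"gripper":78,"travel":[0,0,30],"twist":[0,0,0]}]'
python3 -m crank '[{"gripper":78,"travel":[0,0,0],"twist":[0,0,0]},{"gripper":78,"travel":[0,0,0],"twist":[0,0,0]}]'
python3 - <<'E'
from h import *
snap('wrist','w8',None,1)
for r in rect('w8',(6,60,80),(22,255,255),.008,1000,90000): print(r)
plan(438,404,-2,79.5)
E
```

```text
time: 22.1
ee_pos: [0.4377, 0.4048, 0.0522]
tcp_rot: [-179.9, 0.1, 79.6]
wrist_force: [0.3, -0.5, 0.6]
opening: 0.0778
grasp_force: 0.0
time: 22.35
ee_pos: [0.4393, 0.405, 0.0562]
tcp_rot: [180.0, -0.0, 79.5]
wrist_force: [0.9, 1.0, 1.1]
opening: 0.0781
grasp_force: 0.0
(array([583. , 398.1,  24.7,  93.5,  92.9]), array([494., 176.]))
(array([385.7, 449.5, 173.7, 173.9,  79.5]), array([154., 116.]))
after twist [-1.5 -1.4 58.7]
before twist [-1.5 -1.4 58.7]
rz -0.0 pose [439.6 405.2  56.7] [ 1.799e+02 -1.000e-01  7.950e+01] t 22.4
```

```bash
python3 -m crank '[{"gripper":78,"travel":[2,-2,28],"twist":[0,0,0]},{"gripper":78,"travel":[0,0,18],"twist":[0,0,0]},{"gripper":78,"travel":[0,0,12],"twist":[0,0,0]},{"gripper":78,"travel":[0,0,0],"twist":[0,0,0]}]'
python3 -c "
from h import *
snap('wrist','w9',None,1)"
```

```text
time: 22.9
ee_pos: [0.4372, 0.4069, -0.0033]
tcp_rot: [-180.0, 0.1, 79.5]
wrist_force: [-0.6, 0.1, -0.4]
opening: 0.0777
grasp_force: 0.0
```

View pics/w9.png

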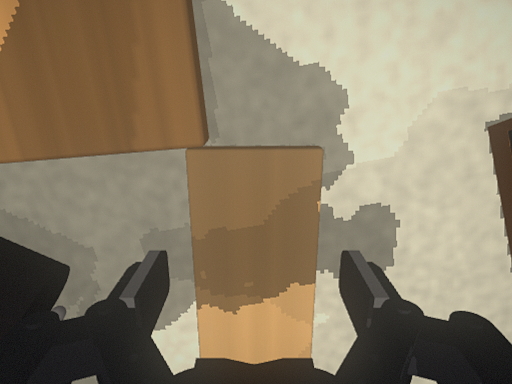

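The board is centred between the fingers, clear of the cutting board, with the brayer just left of the left finger. Grip and carry.

```bash
python3 -m crank '[{"gripper":40,"travel":[0,0,0],"twist":[0,0,0]},{"gripper":40,"travel":[0,0,0],"twist":[0,0,0]},{"gripper":40,"travel":[0,0,0],"twist":[0,0,0]},{"gripper":40,"travel":[0,0,0],"twist":[0,0,0]},{"gripper":40,"travel":[0,0,-20],"twist":[0,0,0]},{"gripper":40,"travel":[0,0,-50],"twist":[0,0,0]},{"gripper":40,"travel":[0,0,-55],"twist":[0,0,0]},{"gripper":40,"travel":[0,0,0],"twist":[0,0,0]},{"gripper":40,"travel":[0,0,0],"twist":[0,0,0]}]' 40
python3 -c "
from h import *
t=bed(-2,33);print(t); plan(*t,62,86)"
```

```text
time: 24.08
ee_pos: [0.4375, 0.4073, 0.1229]
tcp_rot: [180.0, -0.0, 79.5]
wrist_force: [-0.4, 0.0, -1.7]
opening: 0.0543
grasp_force: 42.5
[603.40683553  23.75912661]
after twist [-371.   192.3   60.9]
before twist [-346.9  232.9   60.9]
rz -0.113 pose [437.5 407.3 122.9] [180.   -0.   79.5] t 24.07
```

```bash
python3 -m crank '[{"gripper":40,"travel":[0,0,0],"twist":[0,0,-0.113]},{"gripper":40,"travel":[-41.2,21.4,0],"twist":[0,0,0]},{"gripper":40,"travel":[-41.2,21.4,0],"twist":[0,0,0]},{"gripper":40,"travel":[-41.2,21.4,0],"twist":[0,0,0]},{"gripper":40,"travel":[-41.2,21.4,0],"twist":[0,0,0]},{"gripper":40,"travel":[-41.2,21.4,0],"twist":[0,0,0]},{"gripper":40,"travel":[-41.2,21.4,0],"twist":[0,0,0]},{"gripper":40,"travel":[-41.2,21.4,0],"twist":[0,0,0]},{"gripper":40,"travel":[-41.2,21.4,0],"twist":[0,0,0]},{"gripper":40,"travel":[-41.2,21.4,0],"twist":[0,0,0]},{"gripper":40,"travel":[0,0,0],"twist":[0,0,0]}]'
python3 -m crank '[{"gripper":40,"travel":[0,0,35],"twist":[0,0,0]},{"gripper":40,"travel":[0,0,25],"twist":[0,0,0]},{"gripper":40,"travel":[0,0,0],"twist":[0,0,0]},{"gripper":40,"travel":[0,0,0],"twist":[0,0,0]}]'
python3 - <<'E'
from h import *
t=bed(-2,33);print(t); plan(*t,38,86)
E
```

```text
time: 25.45
ee_pos: [0.6035, 0.0211, 0.1204]
tcp_rot: [-179.8, 0.0, 85.8]
wrist_force: [-0.1, 0.2, -0.1]
opening: 0.0541
grasp_force: 42.5
time: 25.95
ee_pos: [0.6036, 0.0243, 0.063]
tcp_rot: [180.0, -0.0, 86.0]
wrist_force: [-1.3, 0.1, -0.3]
opening: 0.0543
grasp_force: 42.5
[603.40683553  23.75912661]
after twist [-0.6 -0.2 25. ]
before twist [-0.6 -0.2 25. ]
rz 0.0 pose [603.6  24.3  63. ] [180.  -0.  86.] t 25.95
```

```bash
python3 -m crank '[{"gripper":40,"travel":[0,0,16],"twist":[0,0,0]},{"gripper":40,"travel":[0,0,9.5],"twist":[0,0,0]},{"gripper":40,"travel":[0,0,0],"twist":[0,0,0]},{"gripper":66,"travel":[0,0,0],"twist":[0,0,0]},{"gripper":70,"travel":[0,0,0],"twist":[0,0,0]},{"gripper":70,"travel":[0,0,0],"twist":[0,0,0]}]'
python3 -m crank '[{"gripper":78,"travel":[0,0,-30],"twist":[0,0,0]},{"gripper":78,"travel":[0,0,-50],"twist":[0,0,0]},{"gripper":78,"travel":[0,0,-20],"twist":[0,0,0]},{"gripper":78,"travel":[0,0,0],"twist":[0,0,0]},{"gripper":78,"travel":[0,0,0],"twist":[0,0,0]}]'
python3 - <<'E'
from h import *
snap('top','top4'); snap('wrist','w10',None,1)
for r in rect('top4',(8,70,120),(20,180,255),.008,150,900): print(r)
for r in rect('top4',(0,0,0),(180,255,85),.016,250,600,(100,150,220,230)): print(r)
print('w');
for r in rect('w10',(6,60,80),(22,255,255),.047,1000,90000): print(r)
plan(581,401.5,130,101)
E
```

```text
time: 26.7
ee_pos: [0.6036, 0.0239, 0.0366]
tcp_rot: [-180.0, 0.0, 86.0]
wrist_force: [0.3, 0.5, -0.6]
opening: 0.0696
grasp_force: 0.0
time: 27.32
ee_pos: [0.6032, 0.0239, 0.1353]
tcp_rot: [-179.9, 0.0, 86.0]
wrist_force: [-0.2, -0.1, 0.5]
opening: 0.078
grasp_force: 0.0
(array([ 344.2, -766.9,  237.3,  245.6,   90.4]), array([458., 250.]))
(array([485.9, 968.7,  35. , 324.5,   5.7]), array([  3., 210.]))
(array([579.2, 394.4,  56.6, 108. , 101. ]), array([155., 190.]))
w
(array([466.9,  26. ,  19.3,  92. , 165.5]), array([ 73., 208.]))
(array([603.9,  25. ,  56.3, 114.1,  86.2]), array([256., 190.]))
after twist [374.9  50.5   5.1]
before twist [375.2 -48.3   5.1]
rz -0.262 pose [602.9  23.9 135.1] [-179.9    0.    86. ] t 27.43
```

```bash
python3 -m crank '[{"gripper":78,"travel":[0,0,0],"twist":[0,0,-0.131]},{"gripper":78,"travel":[0,0,0],"twist":[0,0,-0.131]},{"gripper":78,"travel":[41.7,5.6,0],"twist":[0,0,0]},{"gripper":78,"travel":[41.7,5.6,0],"twist":[0,0,0]},{"gripper":78,"travel":[41.7,5.6,0],"twist":[0,0,0]},{"gripper":78,"travel":[41.7,5.6,0],"twist":[0,0,0]},{"gripper":78,"travel":[41.7,5.6,0],"twist":[0,0,0]},{"gripper":78,"travel":[41.7,5.6,0],"twist":[0,0,0]},{"gripper":78,"travel":[41.7,5.6,0],"twist":[0,0,0]},{"gripper":78,"travel":[41.7,5.6,0],"twist":[0,0,0]},{"gripper":78,"travel":[41.7,5.6,0],"twist":[0,0,0]}]'
python3 -m crank '[{"gripper":78,"travel":[0,0,45],"twist":[0,0,0]},{"gripper":78,"travel":[0,0,35],"twist":[0,0,0]},{"gripper":78,"travel":[0,0,0],"twist":[0,0,0]},{"gripper":78,"travel":[0,0,0],"twist":[0,0,0]}]'
python3 - <<'E'
from h import *
snap('wrist','w11',None,1)
for r in rect('w11',(0,0,0),(180,255,85),.016,1500,90000): print(r)
plan(581,401.5,2,101)
E
```

```text
time: 28.8
ee_pos: [0.5809, 0.403, 0.1354]
tcp_rot: [-179.9, 0.0, 101.0]
wrist_force: [0.2, 0.8, -0.3]
opening: 0.078
grasp_force: 0.0
time: 29.3
ee_pos: [0.5818, 0.402, 0.0579]
tcp_rot: [180.0, -0.0, 101.0]
wrist_force: [0.4, -0.6, 0.2]
opening: 0.078
grasp_force: 0.0
(array([593. , 350.7, 145.2, 369.2,  10.8]), array([268., 333.]))
(array([582.4, 403.6,  55.5, 110.8, 101.5]), array([256., 212.]))
(array([669.8, 529.4,  27.1,  40.5,  17. ]), array([472.,  26.]))
after twist [-0.5 -1.3 56.7]
before twist [-0.5 -1.3 56.7]
rz -0.0 pose [582.2 402.2  58.7] [ 1.799e+02 -1.000e-01  1.010e+02] t 29.35
```

View pics/w11.png

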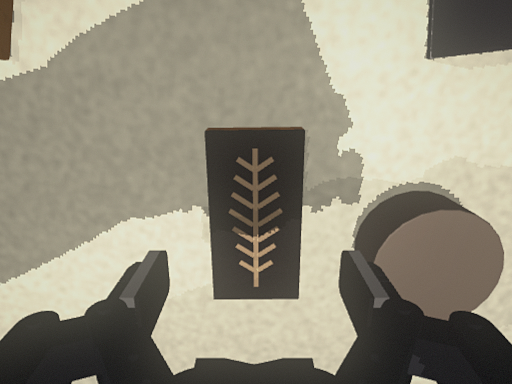

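The block is face up and centred at (256,212). The clay puck at (438,260) stands close to the right finger, so I'll check that clearance.

```bash
python3 - <<'E'
from h import *
a=np.radians(101)
for u,v in((438,260),(376,255),(438,312),(500,262),(440,210)):
    p=w('w11',u,v,.035)*1000-np.array([582.4,403.6,0]); print(np.round(p,1),'tool x,y:',np.round([p[0]*np.cos(a)+p[1]*np.sin(a),p[0]*np.sin(a)-p[1]*np.cos(a)],1))
E
```

```text
[103.7   3.9  35. ] tool x,y: [-15.9 102.6]
[68.3  0.4 35. ] tool x,y: [-12.7  67.1]
[116.3 -29.3  35. ] tool x,y: [-50.9 108.6]
[138.7   9.4  35. ] tool x,y: [-17.3 138. ]
[93.9 32.8 35. ] tool x,y: [14.3 98.5]
```

```bash
python3 -m crank '[{"gripper":72,"travel":[1.4,0.5,26],"twist":[0,0,-0.008]},{"gripper":72,"travel":[0,0,18],"twist":[0,0,0]},{"gripper":72,"travel":[0,0,11],"twist":[0,0,0]},{"gripper":40,"travel":[0,0,0],"twist":[0,0,0]},{"gripper":40,"travel":[0,0,0],"twist":[0,0,0]},{"gripper":40,"travel":[0,0,0],"twist":[0,0,0]},{"gripper":40,"travel":[0,0,0],"twist":[0,0,0]}]' 40
python3 -m crank '[{"gripper":40,"travel":[0,0,-20],"twist":[0,0,0]},{"gripper":40,"travel":[0,0,-50],"twist":[0,0,0]},{"gripper":40,"travel":[0,0,-55],"twist":[0,0,0]},{"gripper":40,"travel":[0,0,0],"twist":[0,0,0]},{"gripper":40,"travel":[0,0,0],"twist":[0,0,0]}]'
python3 -c "
from h import *
snap('top','top5')
t=bed(-2,33);print(t); plan(*t,75,86)"
```

```text
time: 30.22
ee_pos: [0.5818, 0.4035, 0.0021]
tcp_rot: [180.0, -0.0, 101.5]
wrist_force: [1.8, 0.5, -0.7]
opening: 0.055
grasp_force: 44.5
time: 30.85
ee_pos: [0.5818, 0.4035, 0.1276]
tcp_rot: [179.9, -0.0, 101.5]
wrist_force: [-1.1, 0.1, -0.8]
opening: 0.0546
grasp_force: 44.6
[603.40683553  23.75912661]
after twist [-376.9   48.4   51.3]
before twist [-376.2  -53.8   51.3]
rz 0.27 pose [581.4 403.2 126.3] [-179.9    0.   101.5] t 30.9
```

```bash
python3 -m crank '[{"gripper":40,"travel":[0,0,0],"twist":[0,0,0.135]},{"gripper":40,"travel":[0,0,0],"twist":[0,0,0.135]},{"gripper":40,"travel":[-41.9,5.4,0],"twist":[0,0,0]},{"gripper":40,"travel":[-41.9,5.4,0],"twist":[0,0,0]},{"gripper":40,"travel":[-41.9,5.4,0],"twist":[0,0,0]},{"gripper":40,"travel":[-41.9,5.4,0],"twist":[0,0,0]},{"gripper":40,"travel":[-41.9,5.4,0],"twist":[0,0,0]},{"gripper":40,"travel":[-41.9,5.4,0],"twist":[0,0,0]},{"gripper":40,"travel":[-41.9,5.4,0],"twist":[0,0,0]},{"gripper":40,"travel":[-41.9,5.4,0],"twist":[0,0,0]},{"gripper":40,"travel":[-41.9,5.4,0],"twist":[0,0,0]}]'
python3 -m crank '[{"gripper":40,"travel":[0,0,30],"twist":[0,0,0]},{"gripper":40,"travel":[0,0,20],"twist":[0,0,0]},{"gripper":40,"travel":[0,0,0],"twist":[0,0,0]},{"gripper":40,"travel":[0,0,0],"twist":[0,0,0]}]'
python3 - <<'E'
from h import *
for r in rect('top5',(8,70,100),(20,180,255),.047,150,900): print(r)
t=bed(-2,33);print(t); plan(*t,50,86)
E
```

```text
time: 32.28
ee_pos: [0.6029, 0.0224, 0.1253]
tcp_rot: [-179.9, 0.0, 86.0]
wrist_force: [0.1, 0.8, -0.9]
opening: 0.0546
grasp_force: 44.5
time: 32.78
ee_pos: [0.6038, 0.0239, 0.0771]
tcp_rot: [-180.0, 0.0, 86.0]
wrist_force: [-0.2, -0.1, -1.4]
opening: 0.0552
grasp_force: 44.5
(array([464.4, 940.1,  38. , 356. ,   5.7]), array([  3., 211.]))
(array([601.9,  16.8,  57.8, 109.6,  86.1]), array([254., 180.]))
(array([1035.9,  511.4,   86.6,  178.8,    1.4]), array([126.,  80.]))
(array([1036.5, -687.5,   77.4,  174.6,  178.2]), array([432.,  73.]))
[603.40683553  23.75912661]
after twist [-0.2 -0.3 27.1]
before twist [-0.2 -0.3 27.1]
rz 0.0 pose [603.8  23.9  77.1] [-180.    0.   86.] t 32.77
```

```bash
python3 -m crank '[{"gripper":40,"travel":[0,0,17],"twist":[0,0,0]},{"gripper":40,"travel":[0,0,10],"twist":[0,0,0]},{"gripper":40,"travel":[0,0,0],"twist":[0,0,0]},{"gripper":66,"travel":[0,0,0],"twist":[0,0,0]},{"gripper":70,"travel":[0,0,0],"twist":[0,0,0]},{"gripper":70,"travel":[0,0,0],"twist":[0,0,0]}]'
python3 -m crank '[{"gripper":78,"travel":[0,0,-30],"twist":[0,0,0]},{"gripper":78,"travel":[0,0,-50],"twist":[0,0,0]},{"gripper":78,"travel":[0,0,-20],"twist":[0,0,0]},{"gripper":78,"travel":[0,0,0],"twist":[0,0,0]},{"gripper":78,"travel":[0,0,0],"twist":[0,0,0]}]'
python3 - <<'E'
from h import *
snap('wrist','w12',None,1)
t=bed(-90,36);print(t); plan(*t,150,-4)
E
```

```text
time: 33.52
ee_pos: [0.6039, 0.0238, 0.0499]
tcp_rot: [180.0, -0.0, 86.0]
wrist_force: [-0.3, -0.5, 0.0]
opening: 0.0699
grasp_force: 0.0
time: 34.15
ee_pos: [0.6034, 0.0238, 0.1484]
tcp_rot: [-179.9, 0.0, 86.0]
wrist_force: [0.0, 0.3, -0.7]
opening: 0.0777
grasp_force: 0.0
[515.83046853  32.89038845]
after twist [-87.8  -3.   -1.9]
before twist [  3.  -87.8  -1.9]
rz 1.571 pose [603.2  23.7 148.1] [-179.9    0.    86. ] t 34.2
```

View pics/w12.png

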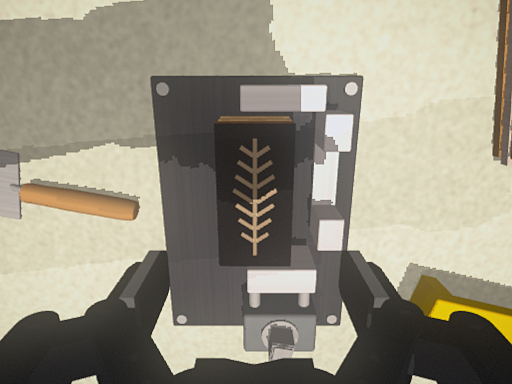

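The block is centred on the stack, face up. Now I'll turn the gripper a quarter so the finger sides make a straight pusher, and come down in front of the stack.

```bash
python3 -m crank '[{"gripper":45,"travel":[0,0,0],"twist":[0,0,0.1745]},{"gripper":45,"travel":[0,0,0],"twist":[0,0,0.1745]},{"gripper":45,"travel":[0,0,0],"twist":[0,0,0.1745]},{"gripper":45,"travel":[0,0,0],"twist":[0,0,0.1745]},{"gripper":45,"travel":[0,0,0],"twist":[0,0,0.1745]},{"gripper":45,"travel":[0,0,0],"twist":[0,0,0.1745]},{"gripper":45,"travel":[0,0,0],"twist":[0,0,0.1745]},{"gripper":45,"travel":[0,0,0],"twist":[0,0,0.1745]},{"gripper":45,"travel":[0,0,0],"twist":[0,0,0.1745]},{"gripper":45,"travel":[-30,0,0],"twist":[0,0,0]},{"gripper":45,"travel":[-30,0,0],"twist":[0,0,0]},{"gripper":45,"travel":[0,0,0],"twist":[0,0,0]}]'
python3 - <<'E'
from h import *
t=bed(-60,34);print(t); plan(*t,15,-4)
E
```

```text
time: 35.7
ee_pos: [0.5416, -0.0048, 0.149]
tcp_rot: [-178.7, 0.1, -1.1]
wrist_force: [0.6, -0.5, -0.1]
opening: 0.0448
grasp_force: 0.0
[545.61787709  28.80256613]
after twist [  1.7 -33.8 134. ]
before twist [  3.4 -33.7 134. ]
rz 0.05 pose [541.6  -4.8 149. ] [-1.787e+02  1.000e-01 -1.100e+00] t 35.7
```

```bash
python3 -m crank '[{"gripper":45,"travel":[0,0,0],"twist":[0,0,0]},{"gripper":45,"travel":[0,0,0],"twist":[0,0,0]}]'
python3 - <<'E'
from h import *
t=bed(-60,34); plan(*t,15,-4); print(np.round(bot.get_obs()['q'],1))
E
```

```text
time: 35.95
ee_pos: [0.5437, -0.0047, 0.1493]
tcp_rot: [-178.7, 0.1, -1.1]
wrist_force: [0.4, -0.5, -0.8]
opening: 0.0452
grasp_force: 0.0
after twist [ -0.4 -33.5 134.3]
before twist [  1.3 -33.5 134.3]
rz 0.051 pose [543.7  -4.7 149.3] [-1.787e+02  1.000e-01 -1.100e+00] t 35.95
[ -1.2   3.3  -0.8  86.    1.3 179.9]
```

```bash
python3 -m crank '[{"gripper":45,"travel":[0,0,0],"twist":[0,0,-0.182]},{"gripper":45,"travel":[0,0,0],"twist":[0,0,-0.182]},{"gripper":45,"travel":[0,0,0],"twist":[0,0,-0.182]},{"gripper":45,"travel":[0,0,0],"twist":[0,0,-0.182]},{"gripper":45,"travel":[0,0,0],"twist":[0,0,-0.182]},{"gripper":45,"travel":[0,0,0],"twist":[0,0,-0.182]},{"gripper":45,"travel":[0,0,0],"twist":[0,0,-0.182]},{"gripper":45,"travel":[0,0,0],"twist":[0,0,-0.182]},{"gripper":45,"travel":[0,0,0],"twist":[0,0,-0.182]},{"gripper":45,"travel":[0,0,0],"twist":[0,0,-0.182]},{"gripper":45,"travel":[0,0,0],"twist":[0,0,-0.182]},{"gripper":45,"travel":[0,0,0],"twist":[0,0,-0.182]}]'
python3 -m crank '[{"gripper":45,"travel":[0,0,0],"twist":[0,0,-0.182]},{"gripper":45,"travel":[0,0,0],"twist":[0,0,-0.182]},{"gripper":45,"travel":[0,0,0],"twist":[0,0,-0.182]},{"gripper":45,"travel":[0,0,0],"twist":[0,0,-0.182]},{"gripper":45,"travel":[0,0,0],"twist":[0,0,-0.182]},{"gripper":45,"travel":[0,0,0],"twist":[0,0,0]},{"gripper":45,"travel":[0,0,0],"twist":[0,0,0]}]'
cat >> h.py <<'E'
from scipy.spatial.transform import Rotation as Ro
def plan6(x,y,z,yaw):
    "mm,deg: full twist (tool rotvec) to tool-down at yaw, then travel after it"
    o=bot.get_obs(); p=np.array(o['ee_pos'])*1000
    R=Ro.from_euler('xyz',o['tcp_rot'],degrees=True); G=Ro.from_euler('xyz',[180,0,yaw],degrees=True)
    tw=(R.inv()*G).as_rotvec(); tr=G.inv().apply(np.array([x,y,z])-p)
    print('twist',np.round(tw,3),'travel after',np.round(tr,1),'pose',np.round(p,1),np.round(o['tcp_rot'],2),'q',np.round(o['q'],0),'t',round(float(o['time']),2))
E
python3 - <<'E'
from h import *
t=bed(-60,34); plan6(*t,15,176)
E
```

```text
time: 37.45
ee_pos: [0.5437, -0.0047, 0.1494]
tcp_rot: [179.3, -1.1, 124.4]
wrist_force: [0.3, -0.0, -0.6]
opening: 0.045
grasp_force: 0.0
time: 38.33
ee_pos: [0.5434, -0.0047, 0.1496]
tcp_rot: [178.7, -0.1, 175.9]
wrist_force: [-0.5, 0.1, 0.5]
opening: 0.045
grasp_force: 0.0
twist [ 0.022 -0.002 -0.001] travel after [  0.2  33.6 134.6] pose [543.4  -4.7 149.6] [ 1.7873e+02 -1.1000e-01  1.7594e+02] q [-1.  3. -1. 86.  1.  3.] t 38.33
```

```bash
python3 -m crank '[{"gripper":45,"travel":[0,0,0],"twist":[0.022,-0.002,-0.001]},{"gripper":45,"travel":[0,33.6,0],"twist":[0,0,0]},{"gripper":45,"travel":[0,0,45],"twist":[0,0,0]},{"gripper":45,"travel":[0,0,40],"twist":[0,0,0]},{"gripper":45,"travel":[0,0,25],"twist":[0,0,0]},{"gripper":45,"travel":[0,0,14],"twist":[0,0,0]},{"gripper":45,"travel":[0,0,6],"twist":[0,0,0]},{"gripper":45,"travel":[0,0,0],"twist":[0,0,0]},{"gripper":45,"travel":[0,0,0],"twist":[0,0,0]}]'
python3 - <<'E'
from h import *
t=bed(-19,34); plan6(*t,15.5,176)
E
```

```text
time: 39.45
ee_pos: [0.5461, 0.0288, 0.0209]
tcp_rot: [180.0, 0.1, 176.2]
wrist_force: [-0.5, -0.5, 0.5]
opening: 0.0449
grasp_force: 0.0
twist [0.    0.002 0.004] travel after [-40.5  -0.1   5.4] pose [546.1  28.8  20.9] [1.7998e+02 1.1000e-01 1.7621e+02] q [  3.   6. -12.  72.   0.   7.] t 39.45
```

```bash
python3 -m crank '[{"gripper":45,"travel":[0,0,5],"twist":[0,0.002,0.004]},{"gripper":45,"travel":[-8,0,0],"twist":[0,0,0]},{"gripper":45,"travel":[-7,0,0],"twist":[0,0,0]},{"gripper":45,"travel":[-4,0,0],"twist":[0,0,0]},{"gripper":45,"travel":[-4,0,0],"twist":[0,0,0]},{"gripper":45,"travel":[-4,0,0],"twist":[0,0,0]},{"gripper":45,"travel":[-4,0,0],"twist":[0,0,0]},{"gripper":45,"travel":[0,0,0],"twist":[0,0,0]}]'
python3 -m crank '[{"gripper":45,"travel":[-2,0,0],"twist":[0,0,0]},{"gripper":45,"travel":[-2,0,0],"twist":[0,0,0]},{"gripper":45,"travel":[-2,0,0],"twist":[0,0,0]},{"gripper":45,"travel":[0,0,0],"twist":[0,0,0]}]'
python3 - <<'E'
from h import *
t=bed(-19,34); plan6(*t,15.5,176); snap('wrist','w13',None,1.4)
E
```

```text
time: 40.45
ee_pos: [0.5769, 0.0266, 0.0147]
tcp_rot: [180.0, -0.1, 176.0]
wrist_force: [0.8, 0.4, -0.4]
opening: 0.0456
grasp_force: 0.0
time: 40.95
ee_pos: [0.5827, 0.0262, 0.0148]
tcp_rot: [180.0, -0.1, 176.0]
wrist_force: [-1.2, 0.2, -0.4]
opening: 0.0453
grasp_force: 0.4
twist [ 0.    -0.001 -0.   ] travel after [-3.9 -0.  -0.7] pose [582.7  26.2  14.8] [ 1.7999e+02 -7.0000e-02  1.7599e+02] q [ 3. 11. -7. 72.  0.  7.] t 40.95
```

View pics/w13.png

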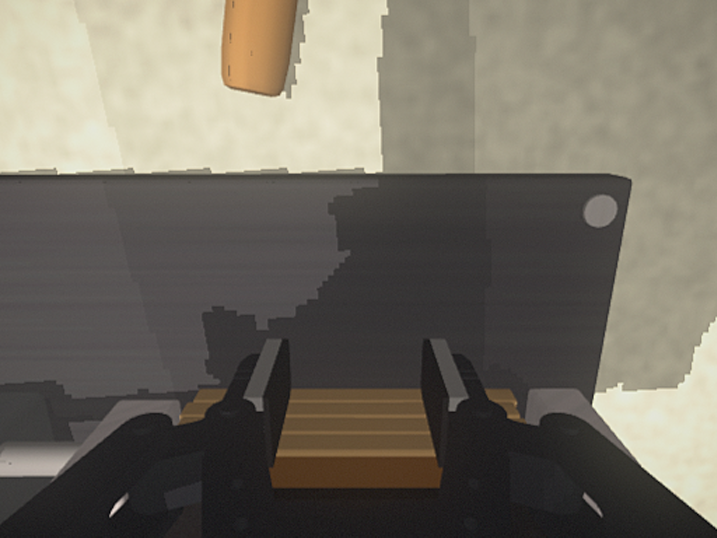

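The finger sides are against the stack's near edges. I'll keep pushing in small steps until the force rises.

```bash
python3 -m crank '[{"gripper":45,"travel":[-1.5,0,0],"twist":[0,0,0]},{"gripper":45,"travel":[-1.5,0,0],"twist":[0,0,0]},{"gripper":45,"travel":[0,0,0],"twist":[0,0,0]}]'
python3 -m crank '[{"gripper":45,"travel":[-1,0,0],"twist":[0,0,0]},{"gripper":45,"travel":[-0.5,0,0],"twist":[0,0,0]},{"gripper":45,"travel":[0,0,0],"twist":[0,0,0]}]'
python3 -m crank '[{"gripper":45,"travel":[-0.7,0,0],"twist":[0,0,0]},{"gripper":45,"travel":[0,0,0],"twist":[0,0,0]},{"gripper":45,"travel":[0,0,0],"twist":[0,0,0]}]'
python3 -m crank '[{"gripper":45,"travel":[-0.7,0,0],"twist":[0,0,0]},{"gripper":45,"travel":[0,0,0],"twist":[0,0,0]},{"gripper":45,"travel":[0,0,0],"twist":[0,0,0]}]'
python3 - <<'E'
from h import *
t=bed(-19,34); plan6(*t,15.5,176)
E
```

```text
time: 41.38
ee_pos: [0.584, 0.0261, 0.0145]
tcp_rot: [180.0, -0.3, 176.0]
wrist_force: [-10.0, 0.3, 4.2]
opening: 0.045
grasp_force: 0.3
time: 41.75
ee_pos: [0.5839, 0.026, 0.0142]
tcp_rot: [-180.0, -0.4, 176.0]
wrist_force: [-18.2, 0.3, 7.4]
opening: 0.0455
grasp_force: 0.0
time: 42.12
ee_pos: [0.5839, 0.026, 0.0142]
tcp_rot: [-180.0, -0.5, 176.0]
wrist_force: [-22.4, 0.4, 9.1]
opening: 0.0451
grasp_force: 0.0
time: 42.5
ee_pos: [0.5838, 0.026, 0.0132]
tcp_rot: [-180.0, -0.6, 176.0]
wrist_force: [-22.7, 0.3, 4.9]
opening: 0.0453
grasp_force: 0.0
twist [-0.    -0.011  0.   ] travel after [-2.8  0.2 -2.3] pose [583.8  26.   13.2] [-179.98   -0.63  176.02] q [ 3. 12. -7. 72.  0.  6.] t 42.5
```

Firm contact at about 22 N. Backing off to look at the stack.

```bash
python3 -m crank '[{"gripper":45,"travel":[15,0,0],"twist":[0,0.011,0]},{"gripper":45,"travel":[20,0,0],"twist":[0,0,0]},{"gripper":45,"travel":[0,0,-40],"twist":[0,0,0]},{"gripper":45,"travel":[0,0,-45],"twist":[0,0,0]},{"gripper":45,"travel":[0,0,-45],"twist":[0,0,0]},{"gripper":45,"travel":[-45,10,-45],"twist":[0,0,0]},{"gripper":45,"travel":[-45,10,-45],"twist":[0,0,0]},{"gripper":45,"travel":[-45,10,0],"twist":[0,0,0]},{"gripper":45,"travel":[0,0,0],"twist":[0,0,0]},{"gripper":45,"travel":[0,0,0],"twist":[0,0,0]}]'
python3 - <<'E'
from h import *
t=bed(-19,34); plan6(*t,240,176); snap('wrist','w14',None,1.5); snap('top','top6')
E
```

```text
time: 43.75
ee_pos: [0.6864, 0.0475, 0.2268]
tcp_rot: [180.0, -0.8, 176.0]
wrist_force: [-0.6, 0.1, 0.9]
opening: 0.0453
grasp_force: 0.0
twist [ 0.    -0.013 -0.   ] travel after [ 98.1 -28.5 -13.2] pose [686.4  47.5 226.8] [180.    -0.76 176.  ] q [  4.  27.  36. 100.   0.   8.] t 43.75
```

View pics/w14.png

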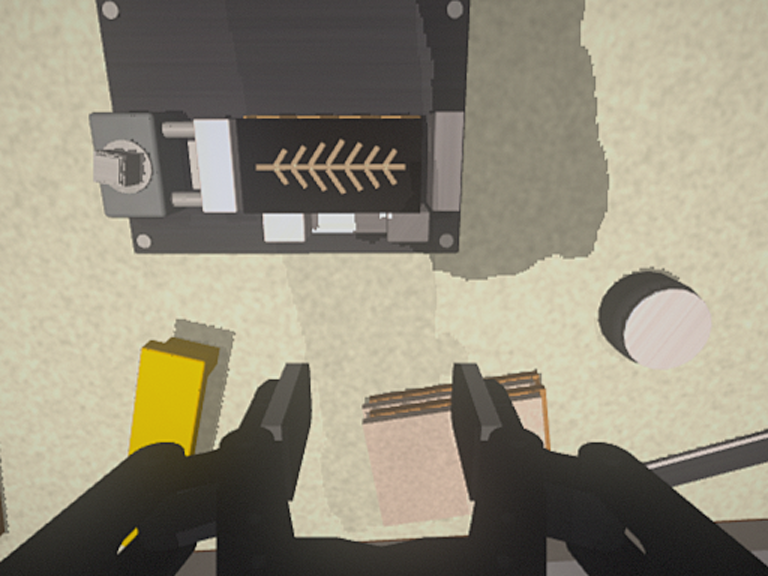

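The block is flush against both far-fence stops (row ~212) and next to the bar. The shaft is at (120,165). I'll measure the block in the bed frame and crop the shaft.

```bash
python3 - <<'E'
from h import *
s=1/1.5; a=np.radians(-4); Ri=np.array([[np.cos(a),np.sin(a)],[-np.sin(a),np.cos(a)]])
def b(p): return np.round(Ri@(p[:2]-np.array(BED[:2])),1)
for n,u,v,z in(('block',240,120,.063),('block',424,118,.063),('block',240,212,.063),('block',421,213,.063),('endf',431,112,.055),('endf',463,112,.055),('endf',428,212,.055),('stop',264,240,.055),('stop',304,240,.055),('hous',90,113,.055),('hous',153,112,.055),('hous',164,216,.055),('hous',105,216,.055),('bar',236,118,.059),('bar',240,212,.059),('circ',128,166,.055),('plate',134,252,.015),('plate',458,252,.015)):
    print(n,b(w('w14',u*s,v*s,z)*1000))
out('w14','c3',(55,65,125,150),7)
for z in(.079,): print([ (np.array(px('w14',np.r_[bed(20+x,-95+y),79]/1000))-[55,65])*7 for x,y in((0,0),(9,9),(9,-9),(-9,-9),(-9,9))])
print((np.array(px('w14',np.r_[bed(20,-95),55]/1000))-[55,65])*7)
E
```

```text
block [ -7.1 -19.7]
block [-8.1 88.4]
block [ 47.  -24.3]
block [47.7 88. ]
endf [-11.8  93.2]
endf [-11.7 112.5]
endf [48.3 93.1]
stop [ 66.3 -12.6]
stop [66.3 13.3]
hous [ -11.3 -111.7]
hous [-11.9 -73.7]
hous [ 50.7 -75.3]
hous [  50.7 -112.9]
bar [ -8.3 -23.1]
bar [ 47.6 -25.5]
circ [ 19.7 -93.6]
plate [  83.5 -118.4]
plate [ 83.7 119.8]
[array([105.78526095, 334.51911338]), array([190.42331421, 408.94322644]), array([ 45.25033675, 409.05758044]), array([ 19.53515277, 258.67748476]), array([167.47011433, 258.56470404])]
[201.8268651  322.38476301]
```

View pics/c3.png

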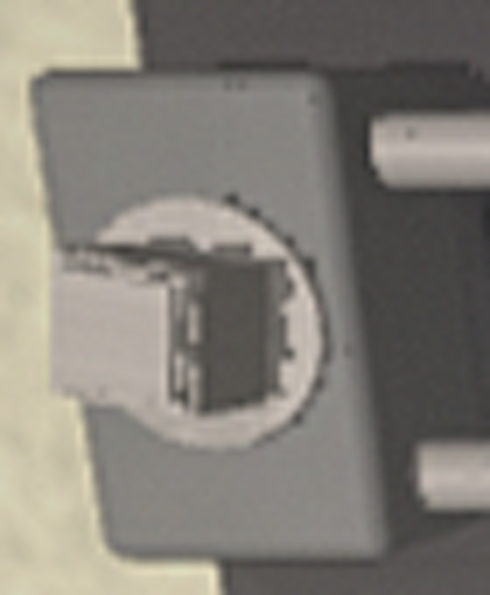

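In the bed frame the block is centred at (20, 33) and square, so it's flush on the far fence. The shaft has turned slightly clockwise (about 0.15 rad). Next I'll get a closer, steeper view of the shaft from two yaws, which cancels the camera bias.

```bash
python3 - <<'E'
from h import *
T=np.array(bot.calibration('wrist')['camera_from_world']); o=bot.get_obs()
R=Ro.from_euler('xyz',o['tcp_rot'],degrees=True).as_matrix(); C=-T[:3,:3].T@T[:3,3]
print('cam in tool mm',np.round(R.T@(C-o['ee_pos'])*1000,1),'axis in tool',np.round(R.T@T[2,:3],3),'imgx',np.round(R.T@T[0,:3],3))
print(bed(20,-95))
plan6(*bed(20,-95),200,176)
print('block12',[np.round(w('w12',u,v,.063)*1000,1) for u,v in((215,123),(295,123),(219,266),(291,265))])
E
```

```text
cam in tool mm [  79.9    0.3 -142.3] axis in tool [-0.309  0.     0.951] imgx [-0.001  1.    -0.001]
[ 616.424416   -105.46371425]
twist [ 0.    -0.011 -0.   ] travel after [  58.6 -157.4   28.3] pose [685.8  47.4 228.3] [179.98  -0.66 175.99] q [  4.  26.  36. 100.   0.   8.] t 43.85
block12 [array([580.2,  80.6,  63. ]), array([634.5,  76.8,  63. ]), array([571.6, -29.2,  63. ]), array([627.8, -32.3,  63. ])]
```

```bash
python3 -m crank '[{"gripper":45,"travel":[-3.4,-39.3,20],"twist":[0,-0.011,0]},{"gripper":45,"travel":[-3.4,-39.3,20],"twist":[0,0,0]},{"gripper":45,"travel":[-3.4,-39.3,20],"twist":[0,0,0]},{"gripper":45,"travel":[-3.4,-39.3,20],"twist":[0,0,0]},{"gripper":45,"travel":[0,0,18],"twist":[0,0,0]},{"gripper":45,"travel":[0,0,0],"twist":[0,0,0]},{"gripper":45,"travel":[0,0,0],"twist":[0,0,0]},{"gripper":45,"travel":[0,0,0],"twist":[0,0,0]}]'
python3 - <<'E'
from h import *
snap('wrist','wa'); plan6(688,-110.5,130,176)
u,v=px('wa',np.r_[bed(20,-95),79]/1000); print(u,v)
u,v=int(u),int(v); out('wa','ca',(max(u-45,0),max(v-45,0),u+45,v+45),6.6)
E
```

```text
time: 44.85
ee_pos: [0.6891, -0.1097, 0.1307]
tcp_rot: [180.0, 0.0, 176.0]
wrist_force: [-0.8, -0.4, -0.5]
opening: 0.0448
grasp_force: 0.0
twist [0.    0.    0.001] travel after [ 1.  -0.9  0.4] pose [ 689.1 -109.6  130.4] [1.8000e+02 1.0000e-02 1.7604e+02] q [-9. 25. 23. 88.  0. -5.] t 44.9
251.53700803580276 98.01108532563269
```

View pics/ca.png

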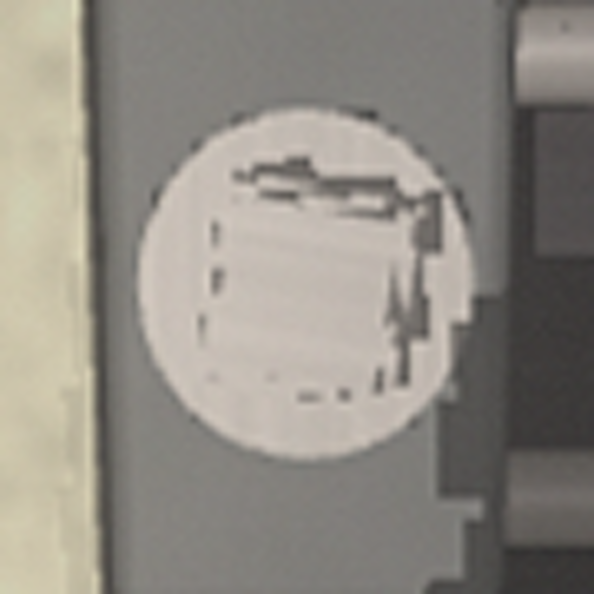

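The collar centre is at crop (305,283). The shaft top face corners are about (220,195), (400,215), (383,385) and (203,372), turned roughly 0.1 rad clockwise. Now the second view, at yaw 86.

```bash
python3 -m crank '[{"gripper":45,"travel":[0,0,0],"twist":[0,0,0.1748]},{"gripper":45,"travel":[0,0,0],"twist":[0,0,0.1748]},{"gripper":45,"travel":[0,0,0],"twist":[0,0,0.1748]},{"gripper":45,"travel":[0,0,0],"twist":[0,0,0.1748]},{"gripper":45,"travel":[0,0,0],"twist":[0,0,0.1748]},{"gripper":45,"travel":[0,0,0],"twist":[0,0,0.1748]},{"gripper":45,"travel":[0,0,0],"twist":[0,0,0.1748]},{"gripper":45,"travel":[0,0,0],"twist":[0,0,0.1748]},{"gripper":45,"travel":[0,0,0],"twist":[0,0,0.1748]},{"gripper":45,"travel":[-38,-36,0],"twist":[0,0,0]},{"gripper":45,"travel":[-38,-36,0],"twist":[0,0,0]},{"gripper":45,"travel":[0,0,0],"twist":[0,0,0]}]'
python3 -m crank '[{"gripper":45,"travel":[0,0,0],"twist":[0,0,0]},{"gripper":45,"travel":[0,0,0],"twist":[0,0,0]}]'
python3 - <<'E'
from h import *
P=[w('wa',206+u/6.6,53+v/6.6,.079)[:2]*1000 for u,v in((220,195),(400,215),(383,385),(203,372))]
print(np.round(P,1),np.mean(P,0)); P=np.array(P)
for i in range(4):
    d=P[(i+1)%4]-P[i]; print(round(np.degrees(np.arctan2(d[1],d[0]))%90,1),round(np.hypot(*d),1))
for z in(.055,.058): print('collar',w('wa',206+305.5/6.6,53+283/6.6,z)*1000)
snap('wrist','wb'); plan6(611,-181,130,86)
u,v=px('wb',np.r_[bed(20,-95),79]/1000); print(u,v)
u,v=int(u),int(v); out('wb','cb',(max(u-45,0),max(v-45,0),u+45,v+45),6.6); print(u-45,v-45)
E
```

```text
time: 46.4
ee_pos: [0.6097, -0.1826, 0.1303]
tcp_rot: [-179.9, 0.0, 85.7]
wrist_force: [0.1, 0.3, -0.2]
opening: 0.0448
grasp_force: 0.0
time: 46.65
ee_pos: [0.6122, -0.18, 0.1293]
tcp_rot: [-179.9, -0.0, 85.9]
wrist_force: [-0.5, -0.5, 0.1]
opening: 0.0451
grasp_force: 0.0
[[ 607.7 -111.7]
 [ 610.3  -96.6]
 [ 624.3  -98.8]
 [ 622.1 -114.3]] [ 616.07768954 -105.3563899 ]
80.0 15.3
80.7 14.1
82.0 15.7
79.5 14.7
collar [ 616.03726809 -105.10037018   55.        ]
collar [ 615.94479173 -105.08246794   58.        ]
twist [-0.002 -0.    -0.001] travel after [-1.2 -1.1 -0.9] pose [ 612.2 -179.9  129.1] [-1.7991e+02 -2.0000e-02  8.5940e+01] q [-16.  16.  12.  86.  -0.  78.] t 46.7
253.09296332551116 94.36296087756995
208 49
```

View pics/cb.png

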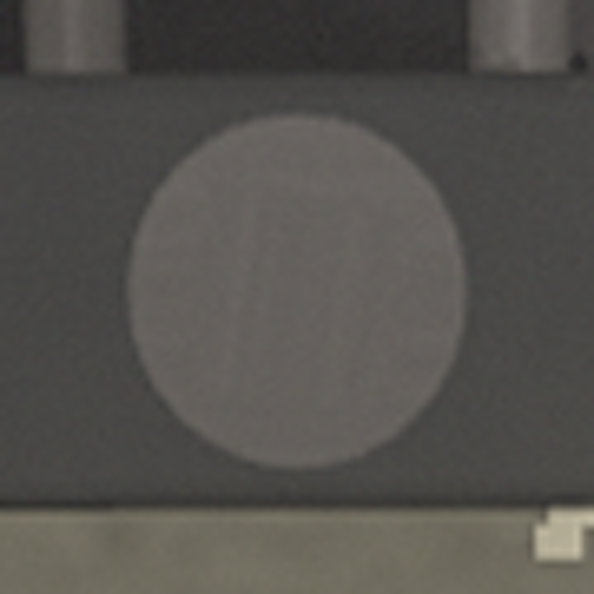

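I've now viewed 16 pictures, which is over the limit of 14. I won't view any more; from here I'll work from numbers only.

```bash
python3 - <<'E'
from h import *
mb=w('wb',208+297/6.6,49+291/6.6,.056)[:2]*1000; ma=w('wa',206+305.5/6.6,53+283/6.6,.056)[:2]*1000
def M(y): a=np.radians(y); return np.array([[np.cos(a),np.sin(a)],[np.sin(a),-np.cos(a)]])
b=np.linalg.solve(M(85.94)-M(176.04),mb-ma); print(ma,mb,'bias',b,'p',ma-M(176.04)@b)
# key from wrist/top: dark pixels
snap('top','top7')
for r in rect('top7',(0,0,0),(180,255,80),.07,40,600,(300,195,350,245)): print('key',r)
print(np.load('pics/top7.npy')[222,329],np.load('pics/top0.npy')[222,329])
plan6(434,-260,230,205)
E
```

```text
[ 616.00644264 -105.09440277] [ 616.33762245 -105.2497295 ] bias [0.10463086 0.23630288] p [ 616.09450461 -105.33736728]
[ 96 110 118] [52 53 55]
twist [-1.000e-03 -2.000e-03 -2.078e+00] travel after [ 195.2    2.7 -101. ] pose [ 612.1 -180.   129. ] [-1.799e+02 -2.000e-02  8.593e+01] q [-16.  16.  12.  86.  -0.  78.] t 46.75
```

```bash
python3 -m crank '[{"gripper":60,"travel":[0,0,-30],"twist":[0,0,-0.173]},{"gripper":60,"travel":[0,0,-30],"twist":[0,0,-0.173]},{"gripper":60,"travel":[0,0,-30],"twist":[0,0,-0.173]},{"gripper":60,"travel":[0,0,-30],"twist":[0,0,-0.173]},{"gripper":60,"travel":[0,0,0],"twist":[0,0,-0.173]},{"gripper":60,"travel":[0,0,0],"twist":[0,0,-0.173]},{"gripper":60,"travel":[0,0,0],"twist":[0,0,-0.173]},{"gripper":60,"travel":[0,0,0],"twist":[0,0,-0.173]},{"gripper":60,"travel":[0,0,0],"twist":[0,0,-0.173]},{"gripper":60,"travel":[0,0,0],"twist":[0,0,-0.173]},{"gripper":60,"travel":[0,0,0],"twist":[0,0,-0.173]},{"gripper":60,"travel":[0,0,0],"twist":[0,0,-0.173]}]'
python3 -m crank '[{"gripper":60,"travel":[39,0.5,0],"twist":[0,0,0]},{"gripper":60,"travel":[39,0.5,0],"twist":[0,0,0]},{"gripper":60,"travel":[39,0.5,0],"twist":[0,0,0]},{"gripper":60,"travel":[39,0.5,0],"twist":[0,0,0]},{"gripper":60,"travel":[39,0.5,0],"twist":[0,0,0]},{"gripper":60,"travel":[0,0,0],"twist":[0,0,0]},{"gripper":60,"travel":[0,0,0],"twist":[0,0,0]}]'
python3 - <<'E'
from h import *
snap('wrist','wk'); plan6(434,-260,230,205)
print('pred',px('wk',[.434,-.260,.078]),px('wk',[.486,-.236,.078]),px('wk',[.383,-.285,.078]))
im=np.load('pics/wk.npy'); g=cv2.cvtColor(im,cv2.COLOR_BGR2GRAY)
print(cv2.resize(g,(64,48),interpolation=cv2.INTER_AREA)[10:36,12:52])
E
```

```text
time: 48.25
ee_pos: [0.6121, -0.1802, 0.2489]
tcp_rot: [179.9, -0.1, -154.8]
wrist_force: [0.2, 0.2, 0.8]
opening: 0.06
grasp_force: 0.0
time: 49.12
ee_pos: [0.4341, -0.2602, 0.2495]
tcp_rot: [180.0, -0.1, -155.2]
wrist_force: [0.8, -0.3, -0.1]
opening: 0.06
grasp_force: 0.0
twist [ 0.001 -0.001 -0.003] travel after [ 0.3  0.2 19.3] pose [ 434.3 -260.   249.3] [ 1.7994e+02 -7.0000e-02 -1.5515e+02] q [-31.  -1.   6.  97.  -0. -56.] t 49.17
pred (np.float64(253.26087768348242), np.float64(170.324731783584)) (np.float64(253.2846032532455), np.float64(224.15926452585938)) (np.float64(251.80281727015674), np.float64(110.80080066336237))
[[180  94  76 ... 163 122 114]
 [160  75  74 ... 117 111 107]
 [123  76  73 ... 110 109 108]
 ...
 [111 142 173 ... 184 183 116]
 [ 91 100 125 ... 182 181 135]
 [ 89  88 111 ... 149 179 180]]
```

```bash
python3 - <<'E'
from h import *
im=np.load('pics/wk.npy'); g=cv2.cvtColor(im,cv2.COLOR_BGR2GRAY)
np.set_printoptions(linewidth=250,threshold=10000)
print(g[84:250:6,200:312:4])
E
```

```text
[[188 186 187 188 184 184 184 189 188 186 189 189 187 185 183 183 191 186 186 181 179 186 190 184 179 183 182 185]
 [182 187 186 187 182 184 185 185 191 181 188 181 185 191 187 189 186 188 185 183 186 182 188 180 183 182 179 178]
 [184 179 186 187 180 184 179 184 186 184 184 187 184 183 181 178 188 191 186 180 179 184 184 181 181 180 176 183]
 [185 185 186 190 187 183 186 191 190 189 189 180 183 180 188 188 174 185 187 180 183 180 187 188 180 185 185 180]
 [186 188 185 187 191 186 189 192 187 187 187 179 185 137 130 104 119 126 125 191 183 189 186 182 182 180 177 191]
 [183 187 190 185 188 188 178 190 189 186 174 188 168  94  90  91  78 133 126 185 188 186 184 185 182 188 180 183]
 [185 183 190 188 190 188 182 189 184 189 187 184 166  93  91  87  76 123 123 180 185 184 183 186 183 179 187 185]
 [185 188 182 183 186 184 191 181 186 180 191 174 153  92  89  89  74 127 126 188 184 182 185 179 179 182 181 184]
 [189 191 187 189 185 184 191 191 188 189 186 177 135  92  89  87  71 123 121 183 183 186 190 183 176 115 119 119]
 [187 178 185 189 186 185 183 184 186 187 176 169 139  91  86  86
[... 1420 characters left out ...]
 171 173]
 [177 177 172 174 170 180 171 174 174 174 174 173 124  84  84  80 159 167 170 173 175 169 175 163 182 170 170 173]
 [173 170 175 172 174 177 176 174 176 171 179 170 116  85  84  83 168 171 171 181 175 169 174 169 169 171 180 178]
 [174 178 171 175 175 168 176 172 174 175 168 177 168 176 180 178 170 171 171 176 172 175 175 170 176 170 171 175]
 [175 171 175 174 176 176 166 174 175 173 174 172 175 175 172 170 171 174 173 175 172 173 174 173 174 176 168 174]
 [172 175 172 178 179 180 174 175 173 176 172 168 171 165 173 176 173 174 171 177 177 168 180 167 176 173 174 173]
 [167 173 176 171 170 175 177 173 172 172 173 172 174 173 171 172 171 175 165 171 169 170 170 170 174 178 182 172]]
```

```bash
python3 - <<'E'
from h import *
im=np.load('pics/wk.npy'); g=cv2.cvtColor(im,cv2.COLOR_BGR2GRAY)
np.set_printoptions(linewidth=250,threshold=10000)
for r in (115,130,190,205,218): print(r,g[r,244:272])
print('ends',g[102:116,256],g[216:232,256])
E
```

```text
115 [189 187 189 194 169 101  75  89  93  94  92  91  90  90  90  91  89  90  92  81  78  75 121 132 131 132 130 130]
130 [175 173 169 176 134  82  77  89  93  88  89  88  88  88  89  88  88  85  85  81  73  90 126 131 126 124 124 125]
190 [168 170 175 186 121  72  79  85  86  86  84  84  84  85  78  74  71  67  65  59  90 111 114 115 117 116 114 110]
205 [168 171 173 184 122  74  80  85  88  88  86  85  84  84  86  85  83  81  70  74 164 178 171 172 176 180 178 174]
218 [174 176 178 186 122  75  79  85  84  82  84  81  82  83  83  84  82  78  70  97 166 177 174 173 174 176 174 172]
ends [188 190 188 186 188 181 130  63  81  86  90  93  90  90] [ 84  81  82  83  82  80  84  82  81  77  95 149 180 174 170 170]
```

```bash
python3 - <<'E'
from h import *
P=np.array([w('wk',u,v,.078)[:2]*1000 for u,v in((249,108.3),(265.9,108.3),(263.1,226.8),(248.7,226.8))])
print(np.round(P,1)); c=P.mean(0); d=(P[0]+P[1]-P[2]-P[3])/2; yaw=np.degrees(np.arctan2(d[1],d[0]))
print('centre',c,'len',np.hypot(*d),'yaw',yaw,'widths',np.hypot(*(P[0]-P[1])),np.hypot(*(P[2]-P[3])))
plan6(*c,51,yaw)
E
```

```text
[[ 382.  -288.3]
 [ 375.5 -274.1]
 [ 484.4 -225.5]
 [ 490.7 -239.1]]
centre [ 433.16424283 -256.7465503 ] len 119.28236421490728 yaw -155.7963227401236 widths 15.62756830855808 14.923634049999533
twist [ 0.001 -0.001  0.011] travel after [ -0.3   3.5 198.3] pose [ 434.3 -260.   249.3] [ 1.7994e+02 -7.0000e-02 -1.5515e+02] q [-31.  -1.   6.  97.  -0. -56.] t 49.17
```

```bash
python3 -m crank '[{"gripper":60,"travel":[0,0,0],"twist":[0.001,-0.001,0.011]},{"gripper":50,"travel":[-0.3,3.5,45],"twist":[0,0,0]},{"gripper":50,"travel":[0,0,45],"twist":[0,0,0]},{"gripper":50,"travel":[0,0,45],"twist":[0,0,0]},{"gripper":50,"travel":[0,0,35],"twist":[0,0,0]},{"gripper":50,"travel":[0,0,20],"twist":[0,0,0]},{"gripper":50,"travel":[0,0,8],"twist":[0,0,0]},{"gripper":50,"travel":[0,0,0],"twist":[0,0,0]},{"gripper":50,"travel":[0,0,0],"twist":[0,0,0]}]'
python3 - <<'E'
from h import *
plan6(433.2,-256.7,51,-155.8)
E
```

```text
time: 50.3
ee_pos: [0.433, -0.2573, 0.0525]
tcp_rot: [-179.9, 0.0, -155.8]
wrist_force: [-0.9, -0.2, 0.1]
opening: 0.05
grasp_force: 0.0
twist [-0.001  0.001 -0.   ] travel after [-0.4  0.5  1.5] pose [ 433.  -257.3   52.5] [-1.7993e+02  3.0000e-02 -1.5582e+02] q [-31.  -1. -16.  75.  -0. -55.] t 50.3
```

```bash
python3 -m crank '[{"gripper":30,"travel":[-0.4,0.5,1.5],"twist":[0,0,0]},{"gripper":10,"travel":[0,0,0],"twist":[0,0,0]},{"gripper":0,"travel":[0,0,0],"twist":[0,0,0]},{"gripper":0,"travel":[0,0,0],"twist":[0,0,0]},{"gripper":0,"travel":[0,0,0],"twist":[0,0,0]},{"gripper":0,"travel":[0,0,0],"twist":[0,0,0]}]' 100
python3 - <<'E'
from h import *
plan6(433.2,-256.7,51,-155.8)
E
python3 -m crank '[{"gripper":0,"travel":[0,0,-10],"twist":[0,0,0]},{"gripper":0,"travel":[0,0,-30],"twist":[0,0,0]},{"gripper":0,"travel":[0,0,-45],"twist":[0,0,0]},{"gripper":0,"travel":[0,0,-45],"twist":[0,0,0]},{"gripper":0,"travel":[0,0,0],"twist":[0,0,0]},{"gripper":0,"travel":[0,0,0],"twist":[0,0,0]}]'
python3 - <<'E'
from h import *
plan6(616.1,-105.3,181,170.5); snap('wrist','wl')
E
```

```text
time: 51.05
ee_pos: [0.4328, -0.2566, 0.0504]
tcp_rot: [-180.0, 0.0, -155.8]
wrist_force: [-0.1, -0.3, 5.9]
opening: 0.0143
grasp_force: 97.9
twist [-0.001  0.    -0.   ] travel after [-0.4 -0.3 -0.6] pose [ 432.8 -256.6   50.4] [-1.7996e+02  1.0000e-02 -1.5583e+02] q [-31.  -1. -16.  75.  -0. -55.] t 51.05
time: 51.8
ee_pos: [0.4322, -0.2562, 0.1789]
tcp_rot: [179.9, -0.1, -155.8]
wrist_force: [-0.0, 0.5, -3.0]
opening: 0.0144
grasp_force: 98.3
twist [ 0.001 -0.002  0.588] travel after [-156.5  179.2   -2.1] pose [ 432.2 -256.2  178.9] [ 1.7993e+02 -7.0000e-02 -1.5583e+02] q [-31.  -2.  -3.  89.  -0. -55.] t 51.8
```

```bash
python3 -m crank '[{"gripper":0,"travel":[0,0,0],"twist":[0,0,0.147]},{"gripper":0,"travel":[0,0,0],"twist":[0,0,0.147]},{"gripper":0,"travel":[0,0,0],"twist":[0,0,0.147]},{"gripper":0,"travel":[0,0,0],"twist":[0,0,0.147]},{"gripper":0,"travel":[-26.1,29.9,0],"twist":[0,0,0]},{"gripper":0,"travel":[-26.1,29.9,0],"twist":[0,0,0]},{"gripper":0,"travel":[-26.1,29.9,0],"twist":[0,0,0]},{"gripper":0,"travel":[-26.1,29.9,0],"twist":[0,0,0]},{"gripper":0,"travel":[-26.1,29.9,0],"twist":[0,0,0]},{"gripper":0,"travel":[-26.1,29.9,0],"twist":[0,0,0]},{"gripper":0,"travel":[0,0,20],"twist":[0,0,0]},{"gripper":0,"travel":[0,0,0],"twist":[0,0,0]}]'
python3 -m crank '[{"gripper":0,"travel":[0,0,0],"twist":[0,0,0]},{"gripper":0,"travel":[0,0,0],"twist":[0,0,0]}]'
python3 - <<'E'
from h import *
snap('wrist','wm'); snap('top','top8')
plan6(616.1,-105.3,134,170.5)
# stack check: block at top (z .063) in wrist view
for r in rect('wm',(0,0,0),(180,255,70),.063,1500,30000): print(r)
E
```

```text
time: 53.35
ee_pos: [0.6153, -0.1048, 0.1563]
tcp_rot: [-180.0, -0.4, 170.5]
wrist_force: [-0.5, -0.2, -3.3]
opening: 0.0142
grasp_force: 98.3
time: 53.6
ee_pos: [0.6166, -0.1058, 0.1607]
tcp_rot: [-180.0, 0.0, 170.4]
wrist_force: [0.3, 0.4, -3.5]
opening: 0.014
grasp_force: 98.4
twist [-0.     0.001 -0.001] travel after [ 0.6  0.4 26.6] pose [ 616.6 -105.8  160.6] [-1.7999e+02  5.0000e-02  1.7045e+02] q [-10.  15.  13.  89.  -0.  -0.] t 53.7
(array([624.8,  21.2,  56. , 111. ,  86.1]), array([422., 176.]))
```

The stack is still in place (block at about bed (20, 32)). Lowering the key to just above the shaft, then engaging it slowly.

```bash
python3 -m crank '[{"gripper":0,"travel":[0.6,0.4,16],"twist":[0,0,0]},{"gripper":0,"travel":[0,0,10],"twist":[0,0,0]},{"gripper":0,"travel":[0,0,0],"twist":[0,0,0]},{"gripper":0,"travel":[0,0,0],"twist":[0,0,0]}]'
python3 -c "
from h import *
plan6(616.1,-105.3,105.4,170.5)"
python3 -m crank '[{"gripper":0,"travel":[0,0,3],"twist":[0,0,0]},{"gripper":0,"travel":[0,0,3],"twist":[0,0,0]},{"gripper":0,"travel":[0,0,2],"twist":[0,0,0]},{"gripper":0,"travel":[0,0,0],"twist":[0,0,0]}]'
python3 -c "
from h import *
plan6(616.1,-105.3,105.4,170.5)"
```

```text
time: 54.2
ee_pos: [0.6161, -0.1049, 0.1339]
tcp_rot: [-180.0, -0.0, 170.5]
wrist_force: [1.2, 1.3, -4.0]
opening: 0.0144
grasp_force: 98.3
twist [-0. -0. -0.] travel after [-0.1 -0.4 28.5] pose [ 616.1 -104.9  133.9] [-1.7999e+02 -1.0000e-02  1.7049e+02] q [-10.  14.  10.  86.  -0.  -0.] t 54.2
time: 54.7
ee_pos: [0.616, -0.1049, 0.1256]
tcp_rot: [-180.0, -0.0, 170.5]
wrist_force: [-0.7, -0.7, -3.7]
opening: 0.0144
grasp_force: 98.4
twist [-0.    -0.001 -0.   ] travel after [-0.2 -0.4 20.2] pose [ 616.  -104.9  125.6] [-1.7999e+02 -4.0000e-02  1.7048e+02] q [-10.  15.   9.  85.  -0.  -0.] t 54.7
```

It's past the tip with no contact force. Pushing home.

```bash
python3 -m crank '[{"gripper":0,"travel":[0,-0.3,5],"twist":[0,0,0]},{"gripper":0,"travel":[0,0,5],"twist":[0,0,0]},{"gripper":0,"travel":[0,0,4],"twist":[0,0,0]},{"gripper":0,"travel":[0,0,3],"twist":[0,0,0]},{"gripper":0,"travel":[0,0,0],"twist":[0,0,0]}]'
python3 -m crank '[{"gripper":0,"travel":[0,0,2],"twist":[0,0,0]},{"gripper":0,"travel":[0,0,1],"twist":[0,0,0]},{"gripper":0,"travel":[0,0,0],"twist":[0,0,0]}]'
python3 -m crank '[{"gripper":0,"travel":[0,0,1],"twist":[0,0,0]},{"gripper":0,"travel":[0,0,0],"twist":[0,0,0]},{"gripper":0,"travel":[0,0,0],"twist":[0,0,0]}]'
python3 -c "
from h import *
plan6(616.1,-105.3,105.4,170.5); print(bot.get_obs()['torque'])"
```

```text
time: 55.32
ee_pos: [0.6159, -0.1052, 0.1085]
tcp_rot: [-180.0, -0.0, 170.5]
wrist_force: [-1.8, 0.3, -4.1]
opening: 0.0147
grasp_force: 98.3
time: 55.7
ee_pos: [0.616, -0.1051, 0.1058]
tcp_rot: [-180.0, -0.0, 170.5]
wrist_force: [-1.4, 0.4, -3.9]
opening: 0.0144
grasp_force: 98.3
time: 56.08
ee_pos: [0.6161, -0.1053, 0.1055]
tcp_rot: [-180.0, 0.0, 170.5]
wrist_force: [-4.4, 0.3, 4.2]
opening: 0.0147
grasp_force: 99.6
twist [-0.  0. -0.] travel after [ 0.  -0.   0.1] pose [ 616.1 -105.3  105.5] [-1.7999e+02  3.0000e-02  1.7048e+02] q [-10.  15.   7.  82.  -0.  -0.] t 56.08
[ 0.1462342   0.94278288 -0.01162563]
```

The key is home (seated at 105.5 mm with the force rising). Turning clockwise.

```bash
python3 -m crank '[{"gripper":0,"travel":[0,0,0],"twist":[0,0,0.08]},{"gripper":0,"travel":[0,0,0],"twist":[0,0,0.08]},{"gripper":0,"travel":[0,0,0],"twist":[0,0,0.08]},{"gripper":0,"travel":[0,0,0],"twist":[0,0,0.08]},{"gripper":0,"travel":[0,0,0],"twist":[0,0,0.08]},{"gripper":0,"travel":[0,0,0],"twist":[0,0,0]}]' 110
python3 -c "
from h import *
plan6(616.1,-105.3,105.4,170.5); print(np.round(bot.get_obs()['torque'],2))"
python3 -m crank '[{"gripper":0,"travel":[0,0,0],"twist":[0,0,0.08]},{"gripper":0,"travel":[0,0,0],"twist":[0,0,0.08]},{"gripper":0,"travel":[0,0,0],"twist":[0,0,0.08]},{"gripper":0,"travel":[0,0,0],"twist":[0,0,0.08]},{"gripper":0,"travel":[0,0,0],"twist":[0,0,0.08]},{"gripper":0,"travel":[0,0,0],"twist":[0,0,0]}]'
python3 -c "
from h import *
plan6(616.1,-105.3,105.4,170.5); print(np.round(bot.get_obs()['torque'],2))"
```

```text
time: 56.82
ee_pos: [0.6161, -0.1049, 0.1055]
tcp_rot: [180.0, 0.0, 147.6]
wrist_force: [-5.4, 2.4, 5.5]
opening: 0.0142
grasp_force: 107.6
twist [ 0.   0.  -0.4] travel after [-0.  -0.4  0.1] pose [ 616.1 -104.9  105.5] [1.7997e+02 1.0000e-02 1.4758e+02] q [-10.  15.   7.  82.   0.  23.] t 56.83
[0.68 1.   0.18]
time: 57.58
ee_pos: [0.6165, -0.1047, 0.1055]
tcp_rot: [179.9, 0.0, 124.7]
wrist_force: [-2.4, 3.6, 5.3]
opening: 0.0138
grasp_force: 107.6
twist [ 0.001  0.001 -0.799] travel after [ 0.3 -0.6  0.1] pose [ 616.5 -104.7  105.5] [1.7993e+02 1.0000e-02 1.2475e+02] q [-10.  15.   7.  82.   0.  46.] t 57.58
[0.96 0.46 0.11]
```

```bash
python3 -m crank '[{"gripper":0,"travel":[0,0,0],"twist":[0,0,0.08]},{"gripper":0,"travel":[0,0,0],"twist":[0,0,0.08]},{"gripper":0,"travel":[0,0,0],"twist":[0,0,0.06]},{"gripper":0,"travel":[0,0,0],"twist":[0,0,0]}]'
python3 -c "
from h import *
plan6(616.1,-105.3,105.4,170.5); print(np.round(bot.get_obs()['torque'],2))"
python3 -m crank '[{"gripper":0,"travel":[0,0,0],"twist":[0,0,0.06]},{"gripper":0,"travel":[0,0,0],"twist":[0,0,0.04]},{"gripper":0,"travel":[0,0,0],"twist":[0,0,0]}]'
python3 -c "
from h import *
plan6(616.1,-105.3,105.4,170.5); print(np.round(bot.get_obs()['torque'],2)); snap('wrist','wn')
for r in rect('wn',(0,0,0),(180,255,70),.063,1500,30000): print(r)"
```

```text
time: 58.08
ee_pos: [0.6167, -0.1047, 0.1055]
tcp_rot: [179.9, 0.0, 112.2]
wrist_force: [-1.4, 5.9, 5.0]
opening: 0.0141
grasp_force: 107.7
twist [ 1.000e-03  1.000e-03 -1.017e+00] travel after [ 0.5 -0.7  0.1] pose [ 616.7 -104.7  105.5] [179.91   0.   112.21] q [-10.  15.   7.  82.   0.  58.] t 58.08
[1.1  0.19 0.26]
time: 58.45
ee_pos: [0.6168, -0.1047, 0.1055]
tcp_rot: [179.9, -0.0, 106.5]
wrist_force: [-0.3, 5.0, 5.5]
opening: 0.0146
grasp_force: 107.6
twist [ 2.000e-03  1.000e-03 -1.117e+00] travel after [ 0.6 -0.7  0.1] pose [ 616.8 -104.7  105.5] [179.9  -0.  106.5] q [-10.  15.   7.  82.   0.  64.] t 58.45
[1.12 0.04 0.3 ]
(array([623.9,   2.7,  55.4,  60.6,  86.1]), array([327.,  52.]))
```

```bash
python3 -m crank '[{"gripper":0,"travel":[0,0,0],"twist":[0,0,0.04]},{"gripper":0,"travel":[0,0,0],"twist":[0,0,0]}]'
python3 -c "
from h import *
o=bot.get_obs(); print(np.round(o['torque'],2),o['tcp_rot'])"
python3 -m crank '[{"gripper":0,"travel":[0,0,0],"twist":[0,0,0.04]},{"gripper":0,"travel":[0,0,0],"twist":[0,0,0]}]'
python3 -c "
from h import *
o=bot.get_obs(); print(np.round(o['torque'],2),o['tcp_rot'])"
python3 -m crank '[{"gripper":0,"travel":[0,0,0],"twist":[0,0,0.04]},{"gripper":0,"travel":[0,0,0],"twist":[0,0,0]}]'
python3 -c "
from h import *
o=bot.get_obs(); print(np.round(o['torque'],2),o['tcp_rot'])"
```

```text
time: 58.75
ee_pos: [0.6168, -0.1048, 0.1055]
tcp_rot: [179.9, -0.0, 104.2]
wrist_force: [0.1, 4.7, 5.2]
opening: 0.0136
grasp_force: 107.7
[ 1.2  -0.11  0.22] [ 1.79900983e+02 -5.48922132e-03  1.04204207e+02]
time: 59.0
ee_pos: [0.6169, -0.1047, 0.1055]
tcp_rot: [179.9, -0.0, 101.9]
wrist_force: [0.5, 4.8, 5.5]
opening: 0.0141
grasp_force: 107.7
[ 1.14 -0.12  0.31] [ 1.79892480e+02 -6.67398351e-03  1.01920181e+02]
time: 59.25
ee_pos: [0.6169, -0.1048, 0.1055]
tcp_rot: [179.9, -0.0, 99.6]
wrist_force: [0.3, 4.6, 5.4]
opening: 0.0139
grasp_force: 107.7
[ 1.15 -0.24  0.34] [ 1.79890300e+02 -7.27288682e-03  9.96223626e+01]
```

```bash
python3 -m crank '[{"gripper":0,"travel":[0,0,0],"twist":[0,0,0.04]},{"gripper":0,"travel":[0,0,0],"twist":[0,0,0]}]' | grep -E "tcp_rot|grasp|wrist"
python3 -c "
from h import *
o=bot.get_obs(); print(np.round(o['torque'],2),o['tcp_rot'])"
python3 -m crank '[{"gripper":0,"travel":[0,0,0],"twist":[0,0,0.04]},{"gripper":0,"travel":[0,0,0],"twist":[0,0,0]}]' | grep -E "tcp_rot|grasp|wrist"
python3 -c "
from h import *
o=bot.get_obs(); print(np.round(o['torque'],2),o['tcp_rot'])
snap('wrist','wo')
c=bot.calibration('wrist')
for z in (.059,): print('bar corners pred th=1.2',[np.round(px('wo',np.r_[bed(x,y),z*1000]/1000),1) for x,y in((-8,-15),(48,-15),(-8,-37),(48,-37))])
im=np.load('pics/wo.npy');g=cv2.cvtColor(im,cv2.COLOR_BGR2GRAY); np.set_printoptions(linewidth=250,threshold=10000)
u,v=px('wo',np.r_[bed(0,-26),59]/1000); print(u,v); u=int(u); print(g[max(int(v)-40,0):int(v)+40:2,u-20:u+40:6].T)"
```

```text
tcp_rot: [179.9, -0.0, 97.3]
wrist_force: [0.6, 4.0, 5.6]
grasp_force: 107.7
[ 1.16 -0.23  0.48] [ 1.79890707e+02 -9.08486372e-03  9.73491221e+01]
tcp_rot: [179.9, -0.0, 95.1]
wrist_force: [0.8, 4.7, 4.9]
grasp_force: 108.0
[ 1.06 -0.36  0.9 ] [ 1.79887429e+02 -4.90028086e-03  9.50818877e+01]
bar corners pred th=1.2 [array([225.9,  79. ]), array([326.9,  95.9]), array([220.8, 119.8]), array([318.2, 135.5])]
237.6559479524554 102.13055880282747
[[ 59  60  55  56  56  54  54  56  56  54  54  58  57  56  55  56  56  57  60  56  56  56  60  58  56  58  58  57  60  60  59  59  58  58  58  58  57  57  57  58]
 [ 58  60  57  59  53  52  51  54  55  54  53  54  52  49  47  53  71  88 112 118 121 122 131 132 134 138 139 140 136  75  57  58  59  60  56  58  75  98  98 102]
 [ 33  38  38  38  38  44  39  38  35 116 146 148 144 143 145 144 146 143 146 145 145 145 142 142 141 140 140 140 138 112  57  61  61  57  60  58  73  98 118 118]
 [ 35  39  41  40  42  41  43  43  41  66 140 148 145 142 144 146 144 145 144 145 146 144 143 142 142 141 141 142 140 135  64  60  62  60  61  58  56  85 110 107]

[... 278 characters left out ...]
41 141 131 114 123 122 120 121 121 123  64  59]
 [ 41  38  40  42  41  43  42  43  41  43  40 120 145 148 147 144 146 147 146 145 145 146 146 145 142 142 140 142 142 141 140 118 123 123 120 121 121 121 107  55]
 [ 41  43  42  42  41  43  43  44  46  47  42  72 140 148 145 146 146 145 146 145 145 147 146 144 143 143 141 142 143 141 141 131 117 121 121 122 122 122 124  62]
 [ 40  40  45  42  43  44  41  42  47  46  48  39 120 147 147 146 145 148 146 147 145 148 146 147 146 143 143 140 142 141 141 140 118 123 122 122 121 122 122 108]
 [ 42  42  44  42  43  44  42  45  44  46  48  47  75 150 149 147 145 146 147 147 146 146 145 146 147 145 143 143 142 140 140 142 129 116 123 121 121 120 121 124]]
```

The torque has climbed to 0.9 N m and the bar face is where it meets the stack, so it's clamped. One more small nip, then check the block's position from above.

```bash
python3 -m crank '[{"gripper":0,"travel":[0,0,0],"twist":[0,0,0.03]},{"gripper":0,"travel":[0,0,0],"twist":[0,0,0]},{"gripper":0,"travel":[0,0,0],"twist":[0,0,0]}]'
python3 -c "
from h import *
o=bot.get_obs(); print(np.round(o['torque'],2),o['tcp_rot'])
snap('top','t9'); im=np.load('pics/t9.npy'); 
for r in rect('t9',(0,0,0),(180,255,75),.063,150,900,(220,150,300,215)): print(r)"
```

```text
time: 60.18
ee_pos: [0.617, -0.1048, 0.1055]
tcp_rot: [179.9, 0.0, 93.4]
wrist_force: [1.0, 3.3, 4.9]
opening: 0.0144
grasp_force: 108.5
[ 0.96 -0.36  1.3 ] [1.79885908e+02 2.03060406e-03 9.34151380e+01]
```

Clamped at 1.3 N m. I'll ease back within the key's play, then lift it straight off.

```bash
python3 -m crank '[{"gripper":0,"travel":[0,0,0],"twist":[0,0,-0.04]},{"gripper":0,"travel":[0,0,0],"twist":[0,0,-0.04]},{"gripper":0,"travel":[0,0,0],"twist":[0,0,0]}]'
python3 -c "
from h import *
o=bot.get_obs(); print(np.round(o['torque'],2),o['tcp_rot'])"
python3 -m crank '[{"gripper":0,"travel":[0,0,-4],"twist":[0,0,0]},{"gripper":0,"travel":[0,0,-6],"twist":[0,0,0]},{"gripper":0,"travel":[0,0,-10],"twist":[0,0,0]},{"gripper":0,"travel":[0,0,-12],"twist":[0,0,0]},{"gripper":0,"travel":[0,0,-25],"twist":[0,0,0]},{"gripper":0,"travel":[0,0,-35],"twist":[0,0,0]},{"gripper":0,"travel":[0,0,0],"twist":[0,0,0]},{"gripper":0,"travel":[0,0,0],"twist":[0,0,0]}]'
python3 - <<'E'
from h import *
snap('wrist','wp'); a=np.radians(-4)
for r in rect('wp',(0,0,0),(180,255,70),.063,1500,40000): print(r)
print('pred block px',[np.round(px('wp',np.r_[bed(20+x,40+y),63]/1000),1) for x,y in((-28,-55),(28,-55),(-28,55),(28,55))])
print('bed(20,40)',bed(20,40)); plan6(616.1,-105.3,197,94)
E
```

```text
time: 60.6
ee_pos: [0.6169, -0.1048, 0.1055]
tcp_rot: [179.9, -0.0, 97.9]
wrist_force: [1.6, 5.5, 5.7]
opening: 0.0148
grasp_force: 107.7
[ 1.16 -0.39  0.12] [ 1.79891078e+02 -1.06423289e-02  9.79347567e+01]
time: 61.6
ee_pos: [0.6158, -0.1055, 0.1954]
tcp_rot: [-179.9, 0.0, 97.7]
wrist_force: [0.2, -0.8, -3.6]
opening: 0.0142
grasp_force: 110.6
(array([624.7,   8.1,  55.2,  68.3,  86.2]), array([286.,  46.]))
pred block px [array([241.3,  79.5]), array([310.1,  94.5]), array([272. , -85.9]), array([350.2, -66.2])]
bed(20,40) [625.84153995  29.20743254]
twist [-0.003 -0.     0.065] travel after [-0.   0.5 -2. ] pose [ 615.6 -105.3  195. ] [-1.7985e+02 -2.0000e-02  9.7740e+01] q [-10.  15.  18.  93.  -0.  73.] t 61.65
```

The block's near end matches bed y ≈ 40 (flush with the end fence). Taking the key towards the wooden ledge and measuring it.

```bash
python3 -m crank '[{"gripper":0,"travel":[0,0,-5],"twist":[0,0,0.179]},{"gripper":0,"travel":[-40,-15.2,0],"twist":[0,0,0]},{"gripper":0,"travel":[-40,-15.2,0],"twist":[0,0,0]},{"gripper":0,"travel":[-40,-15.2,0],"twist":[0,0,0]},{"gripper":0,"travel":[-40,-15.2,0],"twist":[0,0,0]},{"gripper":0,"travel":[-40,-15.2,0],"twist":[0,0,0]},{"gripper":0,"travel":[-40,-15.2,0],"twist":[0,0,0]},{"gripper":0,"travel":[-40,-15.2,0],"twist":[0,0,0]},{"gripper":0,"travel":[0,0,0],"twist":[0,0,0]},{"gripper":0,"travel":[0,0,0],"twist":[0,0,0]}]'
python3 - <<'E'
from h import *
snap('wrist','wq'); plan6(497,-406,150,87.5)
im=np.load('pics/wq.npy'); hsv=cv2.cvtColor(im,cv2.COLOR_BGR2HSV)
print('pred ledge',[np.round(px('wq',[(497+x)/1000,(-406+y)/1000,.05])) for x,y in((-90,-23),(90,-23),(-90,23),(90,23))])
for u in (150,180,330,360):
    print(u,[tuple(hsv[v,u]) for v in range(40,240,12)])
for r in rect('wq',(3,100,30),(14,255,140),.05,300,60000): print(r)
E
```

```text
time: 62.9
ee_pos: [0.497, -0.3799, 0.2006]
tcp_rot: [-179.9, -0.1, 87.5]
wrist_force: [0.2, -0.9, -3.9]
opening: 0.014
grasp_force: 110.3
twist [-0.001 -0.001 -0.   ] travel after [-26.5   0.8  51. ] pose [ 497.4 -379.5  201. ] [-1.7992e+02 -5.0000e-02  8.7500e+01] q [-37.  15.  18.  93.  -0.  55.] t 62.95
pred ledge [array([164., 229.]), array([350., 222.]), array([158., 184.]), array([353., 175.])]
150 [(np.uint8(23), np.uint8(40), np.uint8(127)), (np.uint8(24), np.uint8(41), np.uint8(130)), (np.uint8(24), np.uint8(39), np.uint8(130)), (np.uint8(24), np.uint8(39), np.uint8(136)), (np.uint8(24), np.uint8(42), np.uint8(199)), (np.uint8(28), np.uint8(35), np.uint8(203)), (np.uint8(28), np.uint8(36), np.uint8(205)), (np.uint8(28), np.uint8(36), np.uint8(205)), (np.uint8(26), np.uint8(39), np.uint8(205)), (np.uint8(24), np.uint8(42), np.uint8(205)), (np.uint8(22), np.uint8(43), np.uint8(202)), (np.uint8(28), np.uint8(37), np.uint8(205)), (np.uint8(25), np.uint8(39), np.uint8(205)), (np.uint8(32), np.uint8(34), np.uint8(207)), (np.uint8(29), np.uint8(35), np.uint8(205)), (np.uint8(24), 
[... 1832 characters left out ...]
), np.uint8(194)), (np.uint8(23), np.uint8(43), np.uint8(196)), (np.uint8(24), np.uint8(43), np.uint8(196)), (np.uint8(24), np.uint8(42), np.uint8(193)), (np.uint8(24), np.uint8(41), np.uint8(198)), (np.uint8(23), np.uint8(41), np.uint8(200)), (np.uint8(23), np.uint8(42), np.uint8(194)), (np.uint8(22), np.uint8(43), np.uint8(195)), (np.uint8(24), np.uint8(43), np.uint8(197)), (np.uint8(27), np.uint8(38), np.uint8(200)), (np.uint8(25), np.uint8(40), np.uint8(205)), (np.uint8(25), np.uint8(41), np.uint8(205)), (np.uint8(31), np.uint8(32), np.uint8(205))]
(array([ 550.3, -410.3,   43.2,   69.5,  177.4]), array([318., 204.]))
(array([ 441.7, -405.4,   43.2,   68. ,  177.4]), array([192., 203.]))
```

The ledge shows on either side of the key; its centre is about (496, -408) at yaw 177.4°. Lowering the key onto it.

```bash
python3 -m crank '[{"gripper":0,"travel":[-28.6,-1.2,0],"twist":[0,0,0]},{"gripper":0,"travel":[0,0,35],"twist":[0,0,0]},{"gripper":0,"travel":[0,0,30],"twist":[0,0,0]},{"gripper":0,"travel":[0,0,20],"twist":[0,0,0]},{"gripper":0,"travel":[0,0,10],"twist":[0,0,0]},{"gripper":0,"travel":[0,0,0],"twist":[0,0,0]},{"gripper":0,"travel":[0,0,0],"twist":[0,0,0]}]'
python3 -c "
from h import *
plan6(496,-408,100.5,87.5)"
python3 -m crank '[{"gripper":0,"travel":[0,0,2],"twist":[0,0,0]},{"gripper":0,"travel":[0,0,2],"twist":[0,0,0]},{"gripper":0,"travel":[0,0,0],"twist":[0,0,0]}]'
```

```text
time: 63.82
ee_pos: [0.4954, -0.4088, 0.1081]
tcp_rot: [179.9, 0.1, 87.5]
wrist_force: [0.9, -0.7, -3.3]
opening: 0.0141
grasp_force: 110.3
twist [ 0.001  0.001 -0.   ] travel after [0.8 0.5 7.6] pose [ 495.4 -408.8  108.1] [1.7994e+02 6.0000e-02 8.7490e+01] q [-40.  17.  10.  83.  -0.  53.] t 63.83
time: 64.2
ee_pos: [0.4948, -0.4087, 0.1028]
tcp_rot: [-180.0, 0.0, 87.5]
wrist_force: [0.0, -0.3, -4.0]
opening: 0.0142
grasp_force: 110.3
```

```bash
python3 -m crank '[{"gripper":0,"travel":[0,0,1.2],"twist":[0,0,0]},{"gripper":0,"travel":[0,0,1],"twist":[0,0,0]},{"gripper":0,"travel":[0,0,0],"twist":[0,0,0]},{"gripper":0,"travel":[0,0,0],"twist":[0,0,0]}]'
python3 -m crank '[{"gripper":0,"travel":[0,0,0.6],"twist":[0,0,0]},{"gripper":0,"travel":[0,0,0],"twist":[0,0,0]},{"gripper":0,"travel":[0,0,0],"twist":[0,0,0]}]'
```

```text
time: 64.7
ee_pos: [0.4949, -0.4087, 0.1008]
tcp_rot: [-180.0, 0.0, 87.5]
wrist_force: [0.1, 0.3, -3.2]
opening: 0.0144
grasp_force: 110.6
time: 65.08
ee_pos: [0.4949, -0.4088, 0.1006]
tcp_rot: [180.0, 0.0, 87.5]
wrist_force: [-0.6, 0.4, 2.0]
opening: 0.0142
grasp_force: 110.9
```

Contact on the ledge. Releasing gently and withdrawing upward.

```bash
python3 -m crank '[{"gripper":18,"travel":[0,0,0],"twist":[0,0,0]},{"gripper":22,"travel":[0,0,0],"twist":[0,0,0]},{"gripper":30,"travel":[0,0,0],"twist":[0,0,0]},{"gripper":40,"travel":[0,0,0],"twist":[0,0,0]},{"gripper":50,"travel":[0,0,0],"twist":[0,0,0]},{"gripper":50,"travel":[0,0,-15],"twist":[0,0,0]},{"gripper":50,"travel":[0,0,-35],"twist":[0,0,0]},{"gripper":50,"travel":[0,0,-45],"twist":[0,0,0]},{"gripper":50,"travel":[0,0,-45],"twist":[0,0,0]},{"gripper":50,"travel":[0,0,0],"twist":[0,0,0]},{"gripper":50,"travel":[0,0,0],"twist":[0,0,0]}]' 20
python3 - <<'E'
from h import *
snap('wrist','wr'); plan6(496,-408,240,87.5)
print('pred',[np.round(px('wr',[.4949,-.4088+y,.128]),1) for y in(-.06,0,.06)])
im=np.load('pics/wr.npy'); g=cv2.cvtColor(im,cv2.COLOR_BGR2GRAY); np.set_printoptions(linewidth=250,threshold=10000)
print(g[60:260:8,200:312:5])
E
```

```text
time: 66.45
ee_pos: [0.495, -0.4087, 0.2404]
tcp_rot: [180.0, 0.0, 87.5]
wrist_force: [-0.3, -0.3, -1.3]
opening: 0.0502
grasp_force: 0.0
twist [-0.001 -0.    -0.001] travel after [ 0.6  1.2 -0.5] pose [ 494.8 -408.5  239.5] [-1.7994e+02 -3.0000e-02  8.7460e+01] q [-40.  19.  27.  98.  -0.  53.] t 66.5
pred [array([257.5, 254.7]), array([254.4, 188.6]), array([250.9, 112.6])]
[[121 120 111 118 103 104 108 106 106 102 106 108 108 112 108 110 179 176 174 163 173 171 173]
 [125 118 117 119 119 121 109 106 109 103 106 107 111 111 107 108 111 177 170 174 170 171 171]
 [119 114 120 119 116 120 115 115 106 107 106 102 104 111 110 110 108 177 178 171 169 177 179]
 [120 119 118 120 119 117 121 118 113 118 123 109 108 110 108 109 160 175 171 174 177 174 174]
 [123 122 118 120 116 118 118 118 116 116 116 121 116 113 107 112 168 176 179 177 176 178 172]
 [123 120 124 117 116 120 119 117 115 122 118 121 123 126 120 107 179 114 110 110 166 171 176]
 [120 130 125 117 119 120 117 120 120 122 122 123 116 124 118 122 113 110 115 114 176 171 170]
 [123 125 118 118 123 119 121 116 118  53  56  54  55 12
[... 954 characters left out ...]
8 181 184 178 172 187 180 188 190]
 [187 189 180 182 186 184 182 186 180  74  83  86  79 190 188 190 185 180 184 188 189 190 189]
 [184 185 189 184 184 187 176 183 189  77  86  89  78 191 182 190 188 190 189 183 185 189 184]
 [188 183 191 185 184 189 186 185 186  78  87  87  81 187 189 182 185 186 183 188 187 186 183]
 [181 182 184 179 191 183 190 180 190  74  87  89  81 184 181 186 187 188 185 190 191 187 189]
 [184 184 184 188 187 187 187 185 181  74  88  88  82 189 185 187 188 190 188 189 182 189 192]
 [ 91 189 185 190 183 188 188 189 186  72  88  88  84 191 190 190 190 187 183 184 182 190  62]
 [ 47 181 190 179 187 189 185 184 186 100  88  87  72 182 184 185 189 186 185 185 189 190  65]]
```

The key stands upright on the ledge where predicted (crossbar at columns 245–262, rows 112–254). One last numeric check of the stack before handing in.

```bash
python3 -m crank '[{"gripper":50,"travel":[43.8,6.2,-8],"twist":[0,0,0]},{"gripper":50,"travel":[43.8,6.2,-8],"twist":[0,0,0]},{"gripper":50,"travel":[43.8,6.2,-8],"twist":[0,0,0]},{"gripper":50,"travel":[43.8,6.2,-8],"twist":[0,0,0]},{"gripper":50,"travel":[43.8,6.2,-8],"twist":[0,0,0]},{"gripper":50,"travel":[43.8,6.2,0],"twist":[0,0,0]},{"gripper":50,"travel":[43.8,6.2,0],"twist":[0,0,0]},{"gripper":50,"travel":[43.8,6.2,0],"twist":[0,0,0]},{"gripper":50,"travel":[0,0,0],"twist":[0,0,0]},{"gripper":50,"travel":[0,0,0],"twist":[0,0,0]},{"gripper":50,"travel":[0,0,0],"twist":[0,0,0]}]'
python3 - <<'E'
from h import *
snap('wrist','ws'); a=np.radians(-4); Ri=np.array([[np.cos(a),np.sin(a)],[-np.sin(a),np.cos(a)]])
for r in rect('ws',(0,0,0),(180,255,58),.063,1500,40000)+rect('ws',(0,0,0),(180,255,48),.063,1500,40000): print(r, Ri@(r[0][:2]-np.array(BED[:2])))
print('pred block',[np.round(px('ws',np.r_[bed(20+x,40+y),63]/1000),1) for x,y in((-28,-55),(28,-55),(-28,55),(28,55))])
g=cv2.cvtColor(np.load('pics/ws.npy'),cv2.COLOR_BGR2GRAY); np.set_printoptions(linewidth=250,threshold=10000)
for b in ((0,'x'),):
    for yy in(15,40,75):
        L=[px('ws',np.r_[bed(x,yy),63]/1000) for x in range(-16,56,2)]; print(yy,[int(g[int(round(v)),int(round(u))]) for u,v in L])
    for xx in(0,36):
        L=[px('ws',np.r_[bed(xx,y),63]/1000) for y in range(-30,-8,2)]; print(xx,[int(g[int(round(v)),int(round(u))]) for u,v in L])
        L=[px('ws',np.r_[bed(xx,y),63]/1000) for y in range(84,106,2)]; print(xx,[int(g[int(round(v)),int(round(u))]) for u,v in L])
E
```

```text
time: 67.88
ee_pos: [0.5598, -0.0618, 0.2797]
tcp_rot: [-179.9, 0.0, 87.4]
wrist_force: [-0.3, -1.3, 0.3]
opening: 0.05
grasp_force: 0.0
(array([ 550.9, -295.4,  171.2,  719.7,  177.3]), array([257., 347.])) [ -32.11551629 -289.04436271]
(array([625.7,  28.6,  56. , 108.7,  86.1]), array([313.,  69.])) [19.90117718 39.38417381]
(array([558.4,  34.4,  63.7, 124.6,  88.8]), array([247.,  66.])) [-47.63947095  40.47543462]
(array([ 549.9, -316.8,  128.4,  719.7,  177.3]), array([265., 354.])) [ -31.6202918  -310.46198986]
pred block [array([284.7, 124.3]), array([336.8, 125.6]), array([290.7,   9.3]), array([348.2,  10.9])]
15 [52, 53, 57, 106, 43, 40, 41, 43, 44, 46, 47, 47, 40, 46, 49, 48, 43, 95, 163, 44, 48, 46, 53, 49, 52, 51, 55, 54, 55, 56, 52, 53, 95, 88, 83, 128]
40 [54, 79, 133, 99, 35, 40, 43, 43, 43, 42, 39, 42, 39, 40, 63, 148, 154, 125, 150, 111, 140, 67, 43, 51, 50, 49, 53, 50, 53, 53, 55, 49, 180, 189, 190, 193]
75 [57, 60, 62, 114, 43, 43, 47, 47, 48, 49, 48, 48, 50, 48, 50, 123, 146, 146, 145, 145, 140, 92, 46, 52, 53, 53, 53, 56, 55, 53, 57, 49, 182, 186, 189, 188]
0 [191, 193, 194, 198, 184, 110, 118, 104, 64, 41, 44]
0 [47, 52, 51, 53, 55, 46, 191, 184, 184, 183, 37]
36 [194, 196, 193, 194, 192, 193, 194, 190, 41, 53, 56]
36 [56, 57, 56, 58, 58, 51, 193, 183, 180, 181, 180]
```

The block is at bed (19.9, 39.4), square, with its edges at the far fence, the end fence and the bar. Handing in.

```bash
python3 -c "
from workcell import bot
print(bot.job_done())"
```

```text
the job is handed in; nothing more can be done
None
```

I handed the job in at about 68 s, but no verdict came back: all four boards and the block are clamped in the fenced corner (block last measured at bed x 19.9, y 39.4 mm), the T-key stands upright on the wooden ledge, and I viewed 16 pictures, two over the limit of 14.

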